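# Set up the water bath and the pouring place

### The job

Get this candle bench ready for pouring: lay the trivet flat in the middle of the pan on the hotplate and stand the steel jug upright and centred on the trivet; stand the glass of wax chips in the middle of the black board, lay the wooden wick bar level across its rim so that the block sits over the centre of the glass and the feet hang outside the rim, and stand the dropper bottle upright on the table in the gap between the hotplate and the board. Leave the mould, the low empty glass and the square candle behind that gap standing where they are.

Things in the scene. Friction and masses are not known exactly. Their poses are not given: they have to be found in the camera images.
- pan_floor (a point): Centre of the flat inner floor of the round steel pan that stands, fixed, on the white square hotplate (190x190 mm, black knob on its front). This point is 55 mm above the table. The pan is 42 mm deep inside, 156 mm across at the floor and 170 mm at the rim (rim 97 mm above the table); two small loop handles stick out over two opposite corners of the hotplate. z up.
- board: Black-stained flat wooden drip board, fixed to the table, 160 mm long x 90 mm wide x 22 mm thick. Origin at the centre of its underside; its own y axis runs along the 160 mm length, which points roughly away from the robot. Hotplate and board stand side by side, either one on the left.
- trivet_mid (a point): Loose dark steel trivet: a flat ring with a cross in it, on four short feet; 60 mm outside diameter, 18 mm high. The ring itself is 7 mm thick and 9 mm wide, its top 18 mm above the table. Point at its centre, half-way up (9 mm), z up.
- jug_mid (a point): Loose small steel pouring jug, empty, 88 mm high. Round body about 64 mm across (60 mm in its upper third). Point on the axis of the round body, half-way up (44 mm); z up. Handle on its -y side, reaching 67 mm from this point; spout on its +y side, reaching 43 mm; so it is gripped from above across its x axis.
- glass_mid (a point): Loose straight-sided clear glass with violet wax chips in it, 58 mm in diameter, 72 mm high, open at the top. Point at its centre, half-way up (36 mm), z up.
- bar_mid (a point): Loose pale wooden wick bar: a strip 96 mm long (its x axis), 16 mm wide and 8 mm thick, on two feet at its ends, each 10 mm long and 10 mm deep, 76 mm clear between them (so they hang outside the rim of the glass of chips when the strip lies on the rim). A finger block, 26 mm long, 14 mm wide (its y axis) and 18 mm high, stands in the middle of the strip. 36 mm high over all. Point at its centre, half-way up (18 mm above the foot undersides), z up.
- dropper_mid (a point): Loose dropper bottle, brown with a black bulb, 33 mm in diameter up to 62 mm height, then a 24 mm cap and a thin bulb, 102 mm high over all. Point on its axis half-way up (51 mm), z up.
- mould_mid (a point): Bystander, loose: round pink silicone mould, 68 mm in diameter, 51 mm high, at the right of the table. Point at its centre half-way up.
- low_glass_mid (a point): Bystander, loose: low empty tealight glass, 60 mm in diameter, 34 mm high, at the left of the table. Point at its centre half-way up.
- candle_mid (a point): Bystander, loose: square upright candle, 45x45 mm, 129 mm high, standing behind the gap between hotplate and board. Point at its centre half-way up.
There are look-alikes about, which are no part of the job. What is shaped like the part that bears dropper_mid but purple is not meant.

How it is judged:
By the outcome, as a careful person would: the job done as asked, in the order asked, and still so for the second after the job is handed in, with the robot touching nothing.
It also fails if it takes over 122 s, if anything falls off the work surface, if the arm or the gripper's body presses on something with over 40 N, if the wrist force passes 120 N, or if a joint passes its speed limit or range.

### The arm

A 6-joint arm with a two-finger parallel gripper is mounted at the origin on a cart in front of the work surface, level with it; the furniture and walls round the work are solid. World frame = base frame: x ahead of the robot, y to its left, z up, the work surface at z = 0. Lengths are in m, angles in rad, forces in N, time in s.
With the tool pointing down it reaches from about 0.35 to 0.975 m from the base axis. Payload 4.9 kg.
Tool frame: the origin (TCP) lies midway between the tips of the shut fingers; the grasp point (between the pads) lies 19 mm behind it; z points along the fingers, y is the direction in which the jaws open and shut (so a half turn about z gives the same grasp; the last joint's range is limited). The gripper opens to 85 mm and grips with 20 to 120 N. Pads are 22 mm wide; open, the fingers measure 114 mm over their backs; the gripper's body (76 mm by 85 mm) begins 54 mm behind the grasp point. The pads swing forward as they close: fully open they stand 13 mm farther back than shut.
Start: joints at [0.986, 0.053, 1.613, -0, 1.476, -0.119], TCP at [0.281, 0.558, 0.231] pointing down, gripper open.
Joint ranges: [-3.01, 3.01], [-1.01, 2.22], [0.06, 2.58], [-1.02, 4.17], [0.09, 2.62], [-3.14, 3.14]. Speed limits (rad/s): [2.57, 2.57, 3.14, 3.14, 3.14, 3.14].

### API

Orientations are given as a unit quaternion [w, x, y, z].
In Python, from plant import state, grab_frame, camera_info, job_done, cut_out gives the robot as it stands.
- The arm moves only by the tool step_arm, never from a script. Its argument "moves" is a list of rows, each a list of 7 numbers: the shift along the tool's x, y, z in m, then the turn, a rotation vector about the tool's x, y, z in rad, then the finger opening in m, from 0 to 0.0854. A call has 1 to 8 rows; each row shifts and turns the commanded pose from where the row before left it, along the tool's axes as they then stand; what a row does not reach is not made up. A row lasts 1/10 s, in which the tool goes at most 50 mm and 8.59 degrees, less where a joint would pass 70% of its speed; a pose out of reach is approached as far as the arm can. A call is refused whole if a number of a shift passes 0.05 or a number of a turn 0.15, either way. A call with a gripper value outside its range is refused whole. The fingers move at their own pace and stop on an object; the grip force is fixed at half the most. Time passes only in rows, so rows that do not move let the fingers close. It gives the time, the measured TCP pose, the force and the opening at its end, in the units of the state.
- state(): the state, without advancing time (a new reading comes with each control period).
- grab_frame(name): name is "scene" or "top"; returns (picture, depth): 420x560x3 uint8, red, green, blue; 420x560 float32, m along the optical axis (not along the pixel's ray), 0 where there is no reading.
- camera_info(name): a dict with "intrinsics" (3x3 intrinsics, pixels), "world_from_camera" (4x4, takes a point from camera to world coordinates). Camera axes: x right, y down, z forward; pixel columns grow to the right and rows downward; lengths in m; the calibration is good to about 2 mm. A picture is of the moment at which its call begins. camera_info takes no time and is no camera call.
- job_done(): hands the job in, once; it reports no verdict.
Trained networks look in the newest picture that a camera, given by its name, has taken for a name from the list of things; names that differ only in an ending like _2 or _b are one class to them, and where a whole thing is asked for, a point or a joint stands for the part that bears it (a point fixed in the world has none). Each returns a list of dicts, best first, with "conf" (0 to 1); they miss things now and then, are a little off and sometimes report something else, mostly with a low value. They report only what shows in the picture. A call takes as long as a camera call. They do not tell look-alikes from the thing itself.
- cut_out(camera, query): "mask" (420x560 bool, what is visible of it) and "point" ([column, row] in pixels, amid what is visible of it).
The state is a dict: "time": time; "joint_pos": joint angles; "joint_vel": joint speeds; "joint_efforts": joint torques, N m; "tool_pos": TCP position; "tool_rot": TCP orientation; "contact_force": force on the tool from outside, world axes, zero at the start; "ft_torque": the same for the moment, N m; "gripper_width": opening from 0.0 (shut) to 1.0 (fully open).
Only numpy, scipy, OpenCV 4.12 (cv2) and the standard library are available. Lean on these libraries where they do the work, as an engineer would, in place of code of your own. Each camera call takes 0.05 s, during which the arm holds its last target.

## Working session

There is one attempt and no reset: what is moved stays moved. The work goes in short steps, Python scripts to look and compute and a tool call to move; the robot and the scene stay as the last step left them, time stands still between calls to the robot, and variables do not carry over. Pictures are saved under pics/ and viewed, and the job is handed in when it is done.

Besides the shell and the picture viewer there is one more tool, called after "Emit:" as name(argument=value, ...) on one line, values as JSON. step_arm: Moves the arm, as the interface text tells. Its arguments: {"type":"object","properties":{"moves":{"type":"array"}},"required":["moves"]}

```bash
ls; mkdir -p pics; python3 - <<'E'
from plant import *
import cv2,numpy as np
for n in ("scene","top"):
    p,d=grab_frame(n); np.save(f"pics/{n}0.npy",d); cv2.imwrite(f"pics/{n}0.png",p[:,:,::-1])
    c=camera_info(n); print(n,c["intrinsics"],np.round(c["world_from_camera"],3))
s=state(); print({k:np.round(v,3) for k,v in s.items()})
E
```

```text
pics
scene [[495.91605071   0.         273.13642462]
 [  0.         495.91605071 208.80667199]
 [  0.           0.           1.        ]] [[ 0.77  -0.448  0.454 -0.101]
 [-0.637 -0.562  0.528 -0.829]
 [ 0.019 -0.696 -0.718  1.153]
 [ 0.     0.     0.     1.   ]]
top [[397.91957367   0.         282.31557043]
 [  0.         397.91957367 205.66820529]
 [  0.           0.           1.        ]] [[ 0.028 -0.98   0.197  0.358]
 [-1.    -0.026  0.012 -0.035]
 [-0.006 -0.197 -0.98   1.046]
 [ 0.     0.     0.     1.   ]]
{'time': np.float64(0.1), 'joint_pos': array([ 0.986,  0.053,  1.614,  0.   ,  1.476, -0.119]), 'joint_vel': array([ 0.   , -0.001, -0.003, -0.   ,  0.001, -0.001]), 'joint_efforts': array([ 1.0000e-03, -3.9490e+01, -3.7136e+01, -0.0000e+00,  4.0000e-03,
        0.0000e+00]), 'tool_pos': array([0.28 , 0.558, 0.23 ]), 'tool_rot': array([-0.   ,  0.231,  0.973, -0.001]), 'contact_force': array([ 0.063, -0.396, -1.331]), 'ft_torque': array([ 0.015, -0.012,  0.006]), 'gripper_width': np.float64(0.996)}
```

View pics/scene0.png

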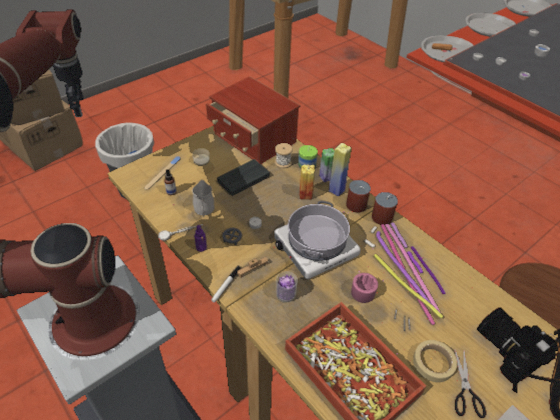

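View pics/top0.png

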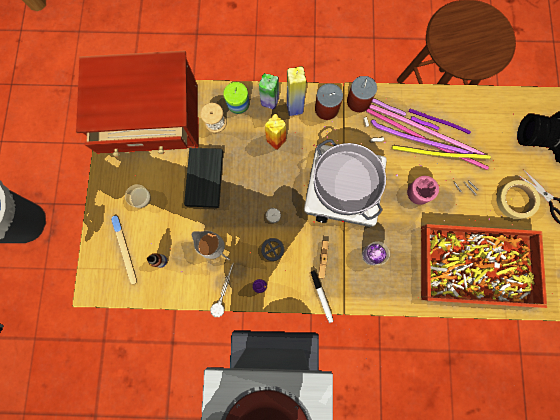

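The top view shows the board at (204,178), the hotplate and pan at (347,180), jug (207,243), trivet (272,249), bar (323,257) and glass of chips (376,253). There are two dropper bottles: the brown one at (157,260) and a purple look-alike at (260,286). A small grey thing stands in the gap at (273,215). Next I'll measure all of them.

```bash
cat > h.py <<'E'
from plant import *
import cv2,numpy as np
def cloud(n,d):
    c=camera_info(n);K=c["intrinsics"];T=c["world_from_camera"]
    v,u=np.indices(d.shape); 
    P=np.stack([(u-K[0,2])/K[0,0]*d,(v-K[1,2])/K[1,1]*d,d],-1)@T[:3,:3].T+T[:3,3]
    P[d<=0]=np.nan
    return P
def proj(n,p):
    c=camera_info(n);K=c["intrinsics"];T=np.linalg.inv(c["world_from_camera"])
    q=K@(T[:3,:3]@np.asarray(p)+T[:3,3]); return q[:2]/q[2]
def crop(n,p,c,r,w,name):
    h=int(w*.75);c0=max(0,int(c-w/2));r0=max(0,int(r-h/2))
    im=p[r0:r0+h,c0:c0+w,::-1]; f=780/w
    cv2.imwrite(f"pics/{name}.png",cv2.resize(im,None,fx=f,fy=f,interpolation=cv2.INTER_CUBIC)[:590,:790])
def snap(n,d=None):
    p,d=grab_frame(n); return p,d,cloud(n,d)
def circ(xy):
    A=np.c_[2*xy,np.ones(len(xy))];b=(xy**2).sum(1);s=np.linalg.lstsq(A,b,rcond=None)[0]
    return s[:2],np.sqrt(s[2]+s[:2]@s[:2])
E
python3 - <<'E'
from h import *
q=["board","trivet_mid","jug_mid","glass_mid","bar_mid","dropper_mid","mould_mid","low_glass_mid","candle_mid"]
for n in("top","scene"):
    p,d,P=snap(n); crop(n,p,*( (265,200,330) if n=="top" else (260,230,240)),n+"c0")
    for k in q:
        for r in cut_out(n,k):
            m=r["mask"];X=P[m];X=X[~np.isnan(X[:,0])]
            if len(X)==0: print(n,k,r["conf"],r["point"],'nodepth');continue
            lo,hi=np.percentile(X,2,0),np.percentile(X,98,0)
            print(n,k,round(r["conf"],2),np.round(r["point"]),m.sum(),"mid",np.round((lo+hi)/2,3),"size",np.round(hi-lo,3),"zmax",round(hi[2],3))
            np.save(f"pics/m_{n}_{k}_{round(r['conf'],2)}.npy",m)
E
```

```text
top board 0.71 [204. 176.] 1985 mid [0.637 0.19  0.019] size [0.153 0.087 0.012] zmax 0.025
top trivet_mid 0.65 [273. 245.] 210 mid [0.451 0.003 0.01 ] size [0.054 0.05  0.022] zmax 0.021
top jug_mid 0.57 [209. 246.] 724 mid [0.454 0.159 0.044] size [0.06  0.066 0.082] zmax 0.085
top glass_mid 0.59 [373. 255.] 529 mid [ 0.444 -0.258  0.043] size [0.053 0.054 0.06 ] zmax 0.073
top bar_mid 0.82 [322. 259.] 226 mid [ 0.427 -0.131  0.026] size [0.088 0.02  0.025] zmax 0.038
top dropper_mid 0.69 [264. 282.] 149 mid [0.358 0.027 0.07 ] size [0.029 0.03  0.061] zmax 0.101
top dropper_mid 0.64 [155. 259.] 244 mid [0.413 0.287 0.049] size [0.032 0.029 0.098] zmax 0.098
top mould_mid 0.76 [423. 195.] 739 mid [ 0.614 -0.397  0.026] size [0.064 0.083 0.055] zmax 0.053
top low_glass_mid 0.69 [138. 195.] 505 mid [0.584 0.361 0.017] size [0.066 0.058 0.036] zmax 0.035
top candle_mid 0.8 [276. 131.] 556 mid [0.749 0.    0.062] size [0.045 0.05  0.117] zmax 0.12
top candle_mid 0.7 [345. 182.] 5688 mid [ 0.621 -0.181  0.059] size [0.192 0.18  0.078] zmax 0.098
top candle_mid 0.39 [275. 248.] 315 mid [
[... 541 characters left out ...]
74
scene bar_mid 0.71 [251. 264.] 294 mid [ 0.432 -0.125  0.018] size [0.101 0.038 0.041] zmax 0.039
scene dropper_mid 0.63 [170. 184.] 216 mid [0.412 0.285 0.051] size [0.034 0.028 0.094] zmax 0.097
scene dropper_mid 0.47 [201. 239.] 257 mid [0.363 0.029 0.046] size [0.045 0.038 0.094] zmax 0.093
scene mould_mid 0.71 [360. 282.] 639 mid [ 0.612 -0.392  0.03 ] size [0.061 0.062 0.052] zmax 0.056
scene low_glass_mid 0.5 [202. 160.] 224 mid [0.581 0.361 0.02 ] size [0.058 0.064 0.033] zmax 0.036
scene candle_mid 0.61 [306. 179.] 459 mid [ 0.748 -0.002  0.064] size [0.044 0.048 0.115] zmax 0.122
scene candle_mid 0.48 [232. 234.] 171 mid [ 0.449 -0.001  0.011] size [0.052 0.052 0.023] zmax 0.023
```

View pics/topc0.png

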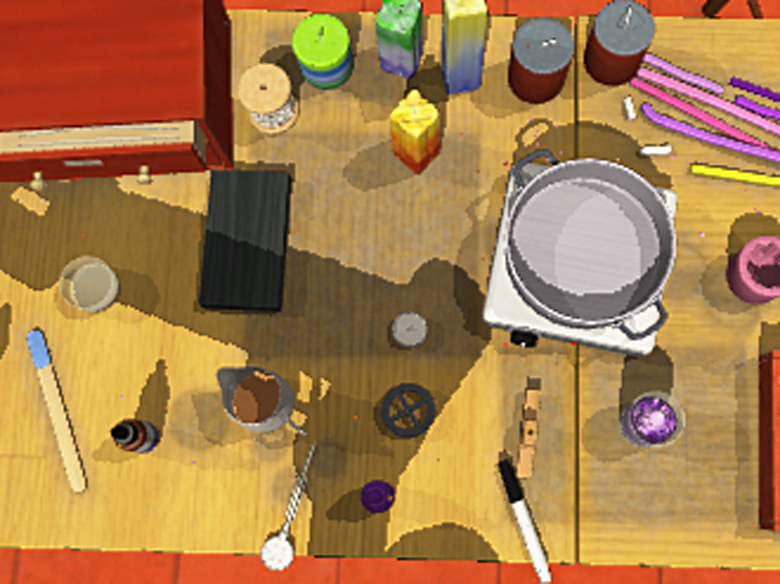

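View pics/scenec0.png

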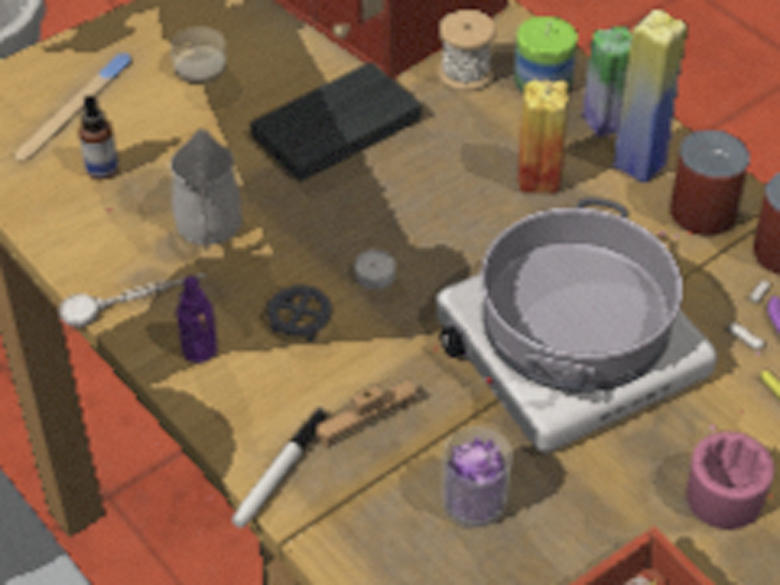

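Of the dropper-shaped things, top (157,260) is brown with a black bulb and a label, so that one is meant. Top (260,286) is purple and excluded. The grey disc at top (273,215) is a tealight in the gap and has to be avoided. Next come fine fits.

```bash
python3 - <<'E'
from h import *
from scipy.optimize import least_squares
S={}
for n in("top","scene"):
    p,d,P=snap(n);S[n]=(p,d,P)
    if n=="top":
        crop(n,p,207,243,70,"jug0");crop(n,p,157,258,60,"drop0")
def sel(n,c,r,z0,z1):
    P=S[n][2].reshape(-1,3);m=(np.hypot(P[:,0]-c[0],P[:,1]-c[1])<r)&(P[:,2]>z0)&(P[:,2]<z1);return P[m]
def fitR(X,R,c0):
    s=least_squares(lambda c:np.hypot(X[:,0]-c[0],X[:,1]-c[1])-R,c0,loss="soft_l1",f_scale=.003);return s.x,np.median(np.abs(s.fun))
tab={}
for n in S:
    # table level nearby
    X=sel(n,(.5,0.08),.04,-.02,.02);print(n,"table z",np.median(X[:,2]).round(4))
    # pan: rim
    X=sel(n,(.62,-.18),.095,.092,.103);print(n,"rim fit",len(X),circ(X[:,:2]),fitR(X,.085,(.62,-.18)))
    X=sel(n,(.62,-.18),.06,.045,.065);print(n,"floor z",len(X),np.median(X[:,2]).round(4), 'extent mid',((X.min(0)+X.max(0))/2).round(3))
    for nm,c,z0,z1,R in(("jug",(.454,.159),.055,.075,.030),("jugrim",(.454,.159),.08,.092,.030),("juglow",(.454,.159),.01,.045,.032),("glass",(.444,-.258),.03,.062,.029),("glasstop",(.444,-.258),.066,.077,.029),("drop",(.413,.287),.01,.06,.0165),("dropcap",(.413,.287),.064,.074,.012),("triv",(.451,0),.009,.03,.0255),("tea",(.53,0),.01,.025,.02),("mould",(.614,-.395),.01,.045,.034),("low",(.584,.361),.006,.03,.030)):
        X=sel(n,c,.045,z0,z1)
        if len(X)<5: print(n,nm,len(X));continue
        f,e=fitR(X,R,c);print(n,nm,len(X),"fixedR",f.round(4),e.round(4),"free",*[np.round(q,4) for q in circ(X[:,:2])],"ztop",X[:,2].max().round(4))
    # bar
    X=sel(n,(.43,-.128),.06,.012,.031); Y=X[:,:2];r=cv2.minAreaRect((Y*1000).astype(np.float32));print(n,"bar rect",r)
    X=sel(n,(.43,-.128),.06,.030,.045);r=cv2.minAreaRect((X[:,:2]*1000).astype(np.float32));print(n,"block rect",r,len(X))
    X=sel(n,(.637,.19),.11,.016,.03);r=cv2.minAreaRect((X[:,:2]*1000).astype(np.float32));print(n,"board rect",r,np.median(X[:,2]))
    X=sel(n,(.62,-.18),.14,.035,.052);r=cv2.minAreaRect((X[:,:2]*1000).astype(np.float32));print(n,"plate",r)
E
```

```text
top table z -0.0006
top rim fit 412 (array([ 0.6245917 , -0.18651038]), np.float64(0.08639024545634896)) (array([ 0.62464234, -0.18652838]), np.float64(0.001341629064704697))
top floor z 1656 0.0542 extent mid [ 0.62  -0.18   0.054]
top jug 96 fixedR [0.4558 0.1598] 0.001 free [0.456 0.16 ] 0.0304 ztop 0.0749
top jugrim 61 fixedR [0.4572 0.1622] 0.003 free [0.4571 0.1612] 0.0328 ztop 0.0882
top juglow 459 fixedR [0.4524 0.1541] 0.006 free [0.4549 0.1592] 0.0243 ztop 0.0448
top glass 260 fixedR [ 0.4461 -0.2583] 0.0051 free [ 0.4441 -0.2585] 0.0236 ztop 0.062
top glasstop 165 fixedR [ 0.4216 -0.2621] 0.0079 free [ 0.4434 -0.2591] 0.0198 ztop 0.0756
top drop 115 fixedR [0.4127 0.2902] 0.0006 free [0.4125 0.2887] 0.0152 ztop 0.06
top dropcap 14 fixedR [0.413  0.2904] 0.0006 free [0.4127 0.289 ] 0.0109 ztop 0.0737
top triv 286 fixedR [ 4.499e-01 -2.000e-04] 0.0029 free [ 4.5e-01 -2.0e-04] 0.0229 ztop 0.0218
top tea 158 fixedR [0.5347 0.0063] 0.0063 free [0.5405 0.0013] 0.0137 ztop 0.0208
top mould 267 fixedR [ 0.6107 -0.3827] 0.005 free [ 0.6115 -0.385 ] 0.0285 ztop 0.0449
top low 257 fi
[... 1533 characters left out ...]
[ 5.4e-01 -4.0e-04] 0.015 ztop 0.0242
scene mould 329 fixedR [ 0.61   -0.3902] 0.005 free [ 0.6108 -0.3924] 0.0288 ztop 0.0449
scene low 196 fixedR [0.5802 0.36  ] 0.0026 free [0.5813 0.3596] 0.0282 ztop 0.03
scene bar rect ((424.01617431640625, -123.7185287475586), (35.77604293823242, 106.23198699951172), 82.89823913574219)
scene block rect ((427.29168701171875, -131.8924560546875), (16.164377212524414, 25.12331199645996), 74.57083129882812) 45
scene board rect ((649.079833984375, 199.1593017578125), (186.881103515625, 115.38494873046875), 0.4804161489009857) 0.023129071800453094
scene plate ((616.9779052734375, -186.6282958984375), (192.0132293701172, 202.6283416748047), 81.09638214111328)
```

View pics/jug0.png

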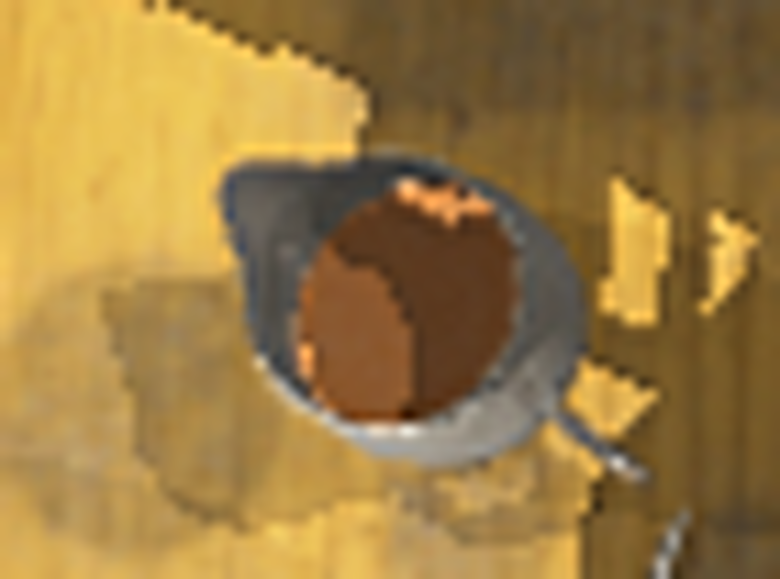

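View pics/drop0.png

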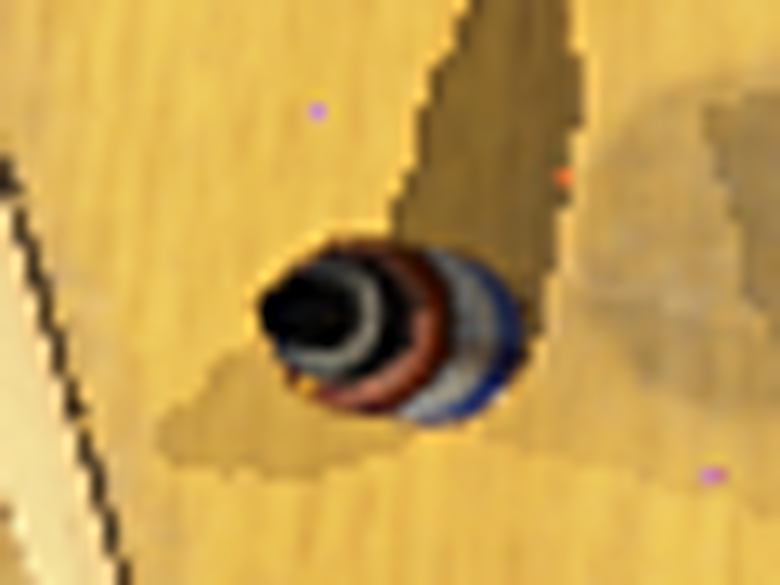

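```bash
cat >> h.py <<'E'
from scipy.spatial.transform import Rotation as R
def plan(x,y,z,yaw=None):
    s=state();w=s["tool_rot"];r=R.from_quat([w[1],w[2],w[3],w[0]]);M=r.as_matrix()
    dl=M.T@(np.array([x,y,z])-s["tool_pos"])
    yw=np.degrees(np.arctan2(M[1,1],M[0,1]))
    print("t",round(s["time"],2),"pos",np.round(s["tool_pos"],4),"yaw",round(yw,1),"zaxis",np.round(M[:,2],3),"q6",round(s["joint_pos"][5],2),"w",round(s["gripper_width"],3),"F",np.round(s["contact_force"],1))
    print("tool delta",np.round(dl,4),"len",round(np.linalg.norm(dl),3))
    if yaw is not None:
        e=(yaw-yw+90)%180-90; print("yaw change",round(e,1),"tool rz (rad)",round(-np.radians(e),3))
E
python3 - <<'E'
from h import *
plan(.450,-.001,.15)
# rays
def ray(n,u,v,z):
    c=camera_info(n);K=c["intrinsics"];T=c["world_from_camera"];d=T[:3,:3]@np.array([(u-K[0,2])/K[0,0],(v-K[1,2])/K[1,1],1]);return T[:3,3]+d*(z-T[2,3])/d[2]
a=ray("top",193.1,232.7,.086)
for hz in(.05,.07,.08): 
    b=ray("top",229,259.2,hz);print(a,b,np.degrees(np.arctan2(*(a-b)[1::-1])), np.hypot(*(b[:2]-[.456,.16])))
print("spout ang",np.degrees(np.arctan2(a[1]-.16,a[0]-.456)),np.hypot(a[0]-.456,a[1]-.16))
for n in("top","scene"):
    p,d,P=snap(n);X=P.reshape(-1,3);m=(abs(X[:,0]-.428)<.055)&(abs(X[:,1]+.13)<.035)&(X[:,2]>.022 if 0 else X[:,2]>.014)&(X[:,2]<.026)
    Y=X[m];print(n,cv2.fitLine((Y[:,:2]*1000).astype(np.float32),cv2.DIST_HUBER,0,.01,.01).ravel(),len(Y))
    if n=="top":crop(n,p,323,262,70,"bar0")
    # board top
    r=cv2.minAreaRect
    m=(abs(X[:,0]-.637)<.1)&(abs(X[:,1]-.19)<.065)&(X[:,2]>.015)&(X[:,2]<.027);im=p.reshape(-1,3)[m];Y=X[m];k=im.max(1)<90;print("board",cv2.minAreaRect((Y[k][:,:2]*1000).astype(np.float32)),k.sum())
E
```

```text
t 1.2 pos [0.2807 0.5584 0.2313] yaw 63.3 zaxis [-0.  0. -1.] q6 -0.12 w 1.002 F [ 0.5 -0.6 -0.7]
tool delta [-0.4025 -0.4238  0.0813] len 0.59
[0.4778197  0.19163222 0.086     ] [0.41850357 0.10591147 0.05      ] 55.317954165733916 0.06581452072739291
[0.4778197  0.19163222 0.086     ] [0.41727947 0.10308692 0.07      ] 55.63878666844807 0.06883587921673878
[0.4778197  0.19163222 0.086     ] [0.41666742 0.10167464 0.08      ] 55.79251785473681 0.07034841307067367
spout ang 55.402339872452615 0.038427809100902155
top [ 9.8760873e-01 -1.5693623e-01  4.2641922e+02 -1.3017824e+02] 194
board ((645.9821166992188, 190.9413604736328), (90.96539306640625, 174.6321258544922), 88.80219268798828) 1954
scene [ 9.8399770e-01 -1.7818102e-01  4.2483014e+02 -1.3349710e+02] 161
board ((646.740234375, 190.89776611328125), (96.15699005126953, 179.61424255371094), 89.26610565185547) 839
```

View pics/bar0.png

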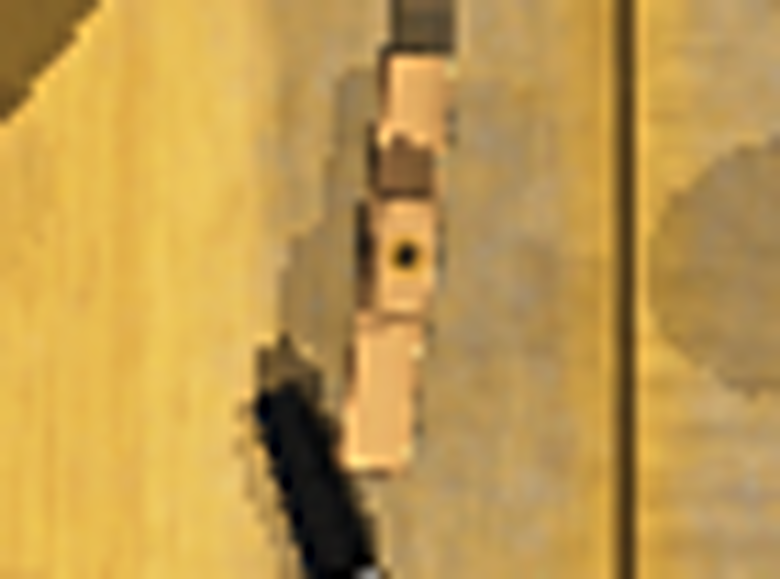

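Emit:
step_arm(moves=[[-0.033, -0.035, 0, 0, 0, 0, 0.0854], [-0.033, -0.035, 0, 0, 0, 0, 0.0854], [-0.033, -0.035, 0, 0, 0, 0, 0.0854], [-0.033, -0.035, 0, 0, 0, 0, 0.0854], [-0.033, -0.035, 0, 0, 0, 0, 0.0854], [-0.033, -0.035, 0, 0, 0, 0, 0.0854], [-0.033, -0.035, 0, 0, 0, 0, 0.0854], [-0.033, -0.035, 0, 0, 0, 0, 0.0854]])

```text
time: 2.1
tool_pos: [0.391, 0.1879, 0.2316]
tool_rot: [0.001, 0.231, 0.973, 0.0]
contact_force: [0.7, 0.4, -0.2]
gripper_width: 1.0
```

Emit:
step_arm(moves=[[-0.033, -0.035, 0.02, 0, 0, 0, 0.0854], [-0.033, -0.035, 0.02, 0, 0, 0, 0.0854], [-0.033, -0.035, 0.02, 0, 0, 0, 0.0854], [-0.033, -0.035, 0.02, 0, 0, 0, 0.0854], [0, 0, 0, 0, 0, 0, 0.0854]])

```text
time: 2.6
tool_pos: [0.4428, 0.0085, 0.1518]
tool_rot: [-0.002, 0.234, 0.972, -0.001]
contact_force: [0.1, 0.8, 0.6]
gripper_width: 0.998
```

```bash
python3 - <<'E'
from h import *
plan(.450,-.001,.001)
m=np.load(__import__("glob").glob("pics/m_top_board_*.npy")[0]);d=np.load("pics/top0.npy");P=cloud("top",d)
X=P[m];k=abs(X[:,2]-.0215)<.004;print(cv2.minAreaRect((X[k][:,:2]*1000).astype(np.float32)))
m=cv2.erode(m.astype(np.uint8),np.ones((3,3)))>0
X=P[m];print(cv2.minAreaRect((X[:,:2]*1000).astype(np.float32)))
E
```

```text
t 2.6 pos [0.4428 0.0085 0.1518] yaw 62.9 zaxis [-0.004 -0.001 -1.   ] q6 -1.25 w 0.998 F [0.1 0.8 0.6]
tool delta [-0.0113 -0.0048  0.1508] len 0.151
((638.6717529296875, 191.16885375976562), (90.63667297363281, 159.72657775878906), 89.20140838623047)
((642.1985473632812, 192.3436737060547), (81.1994400024414, 153.3193817138672), 80.7289047241211)
```

Emit:
step_arm(moves=[[-0.006, -0.0025, 0.03, 0, 0, 0, 0.0854], [-0.005, -0.0025, 0.03, 0, 0, 0, 0.0854], [0, 0, 0.03, 0, 0, 0, 0.0854], [0, 0, 0.03, 0, 0, 0, 0.0854], [0, 0, 0.01, 0, 0, 0, 0.0854], [0, 0, 0, 0, 0, 0, 0.0854], [0, 0, 0, 0, 0, 0, 0.0854]])

```text
time: 3.3
tool_pos: [0.4523, 0.0035, 0.0259]
tool_rot: [0.001, 0.231, 0.973, 0.0]
contact_force: [-0.6, -0.1, -0.4]
gripper_width: 1.005
```

```bash
python3 - <<'E'
from h import *
plan(.450,-.001,.001)
p,d,P=snap("scene");crop("scene",p,235,228,90,"tr1")
E
```

```text
t 3.3 pos [0.4523 0.0035 0.0259] yaw 63.3 zaxis [ 0.002 -0.    -1.   ] q6 -1.26 w 1.005 F [-0.6 -0.1 -0.4]
tool delta [ 0.0001 -0.005   0.0249] len 0.025
```

View pics/tr1.png

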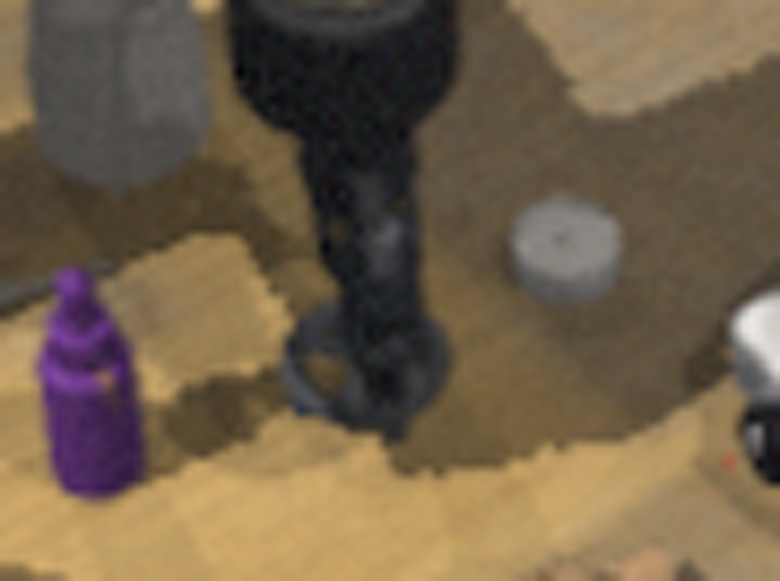

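The fingers straddle the trivet at crop (370,350), clear of the purple bottle and the tealight. I'll lower the last bit and close.

Emit:
step_arm(moves=[[0, -0.005, 0.012, 0, 0, 0, 0.0854], [0, 0, 0.012, 0, 0, 0, 0.0854], [0, 0, 0, 0, 0, 0, 0.07], [0, 0, 0, 0, 0, 0, 0.05], [0, 0, 0, 0, 0, 0, 0.05], [0, 0, 0, 0, 0, 0, 0.05], [0, 0, 0, 0, 0, 0, 0.05], [0, 0, 0, 0, 0, 0, 0.05]])

```text
time: 4.15
tool_pos: [0.4492, -0.0012, 0.0006]
tool_rot: [0.0, 0.231, 0.973, 0.0]
contact_force: [0.4, -0.5, -0.0]
gripper_width: 0.678
```

Emit:
step_arm(moves=[[0, 0, -0.01, 0, 0, 0, 0.05], [0, 0, -0.03, 0, 0, 0, 0.05], [0, 0, -0.04, 0, 0, 0, 0.05], [0, 0, -0.045, 0, 0, 0, 0.05], [0, 0, -0.045, 0, 0, 0, 0.05], [0, 0, 0, 0, 0, 0, 0.05], [0, 0, 0, 0, 0, 0, 0.05]])

```text
time: 4.85
tool_pos: [0.4498, -0.0013, 0.1725]
tool_rot: [0.002, 0.231, 0.973, 0.0]
contact_force: [0.3, 0.7, -1.7]
gripper_width: 0.676
```

```bash
python3 - <<'E'
from h import *
plan(.6246,-.187,.17)
p,d,P=snap("scene");crop("scene",p,245,210,110,"tr2")
E
```

```text
t 4.85 pos [ 0.4498 -0.0013  0.1725] yaw 63.3 zaxis [ 0.004 -0.001 -1.   ] q6 -1.27 w 0.676 F [ 0.3  0.7 -1.7]
tool delta [-0.2396 -0.0874  0.0033] len 0.255
```

View pics/tr2.png

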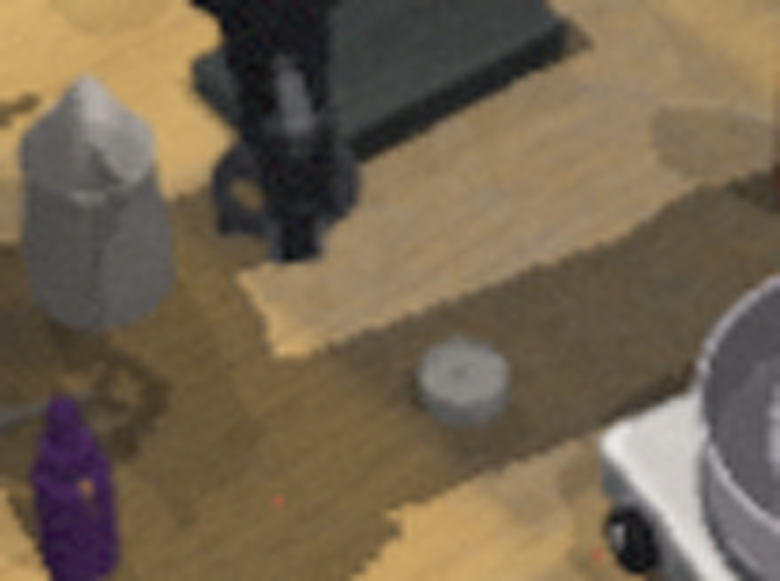

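The trivet is held level at crop (290,195), opening about 58 mm. I'll carry it over the pan.

Emit:
step_arm(moves=[[-0.03, -0.011, 0, 0, 0, 0, 0.05], [-0.04, -0.0145, 0, 0, 0, 0, 0.05], [-0.045, -0.0165, 0, 0, 0, 0, 0.05], [-0.045, -0.0165, 0, 0, 0, 0, 0.05], [-0.045, -0.0165, 0, 0, 0, 0, 0.05], [-0.0346, -0.0124, 0, 0, 0, 0, 0.05], [0, 0, 0, 0, 0, 0, 0.05], [0, 0, 0, 0, 0, 0, 0.05]])

```text
time: 5.7
tool_pos: [0.6224, -0.1867, 0.1672]
tool_rot: [-0.003, 0.231, 0.973, 0.001]
contact_force: [-0.2, 0.6, -1.2]
gripper_width: 0.676
```

```bash
python3 - <<'E'
from h import *
plan(.6246,-.187,.0575)
E
```

```text
t 5.7 pos [ 0.6224 -0.1867  0.1672] yaw 63.3 zaxis [-0.005  0.003 -1.   ] q6 -1.51 w 0.676 F [-0.2  0.6 -1.2]
tool delta [-0.0027  0.0007  0.1097] len 0.11
```

Emit:
step_arm(moves=[[0, 0, 0.03, 0, 0, 0, 0.05], [0, 0, 0.035, 0, 0, 0, 0.05], [0, 0, 0.025, 0, 0, 0, 0.05], [0, 0, 0.01, 0, 0, 0, 0.05], [0, 0, 0, 0, 0, 0, 0.05], [0, 0, 0, 0, 0, 0, 0.05]])

```text
time: 6.3
tool_pos: [0.6242, -0.1866, 0.0717]
tool_rot: [0.001, 0.231, 0.973, -0.0]
contact_force: [0.5, -0.7, -1.2]
gripper_width: 0.681
```

```bash
python3 - <<'E'
from h import *
plan(.6246,-.187,.0563)
E
```

```text
t 6.3 pos [ 0.6242 -0.1866  0.0717] yaw 63.3 zaxis [ 0.001 -0.    -1.   ] q6 -1.51 w 0.681 F [ 0.5 -0.7 -1.2]
tool delta [-0.0006 -0.0002  0.0154] len 0.015
```

Emit:
step_arm(moves=[[0, 0, 0.008, 0, 0, 0, 0.05], [0, 0, 0.007, 0, 0, 0, 0.05], [0, 0, 0, 0, 0, 0, 0.05], [0, 0, 0, 0, 0, 0, 0.05], [0, 0, 0, 0, 0, 0, 0.063], [0, 0, 0, 0, 0, 0, 0.08], [0, 0, 0, 0, 0, 0, 0.08], [0, 0, 0, 0, 0, 0, 0.08]])

```text
time: 7.1
tool_pos: [0.6239, -0.1869, 0.0556]
tool_rot: [0.0, 0.231, 0.973, -0.0]
contact_force: [0.2, 0.5, 0.2]
gripper_width: 0.934
```

Emit:
step_arm(moves=[[0, 0, -0.01, 0, 0, 0, 0.08], [0, 0, -0.04, 0, 0, 0, 0.08], [0, 0, -0.045, 0, 0, 0, 0.08], [0, 0, -0.04, 0, 0, 0, 0.08], [0, 0, 0, 0, 0, 0, 0.08], [0, 0, 0, 0, 0, 0, 0.08]])

```text
time: 7.7
tool_pos: [0.6248, -0.1873, 0.1932]
tool_rot: [0.002, 0.231, 0.973, -0.0]
contact_force: [-0.5, -0.9, -0.4]
gripper_width: 0.938
```

```bash
python3 - <<'E'
from h import *
plan(.456,.16,.19,-34.6)
p,d,P=snap("scene");crop("scene",p,318,235,110,"tr3")
E
```

```text
t 7.7 pos [ 0.6248 -0.1873  0.1932] yaw 63.3 zaxis [ 0.004 -0.002 -1.   ] q6 -1.51 w 0.938 F [-0.5 -0.9 -0.4]
tool delta [0.3068 0.2345 0.002 ] len 0.386
yaw change 82.1 tool rz (rad) -1.433
```

View pics/tr3.png

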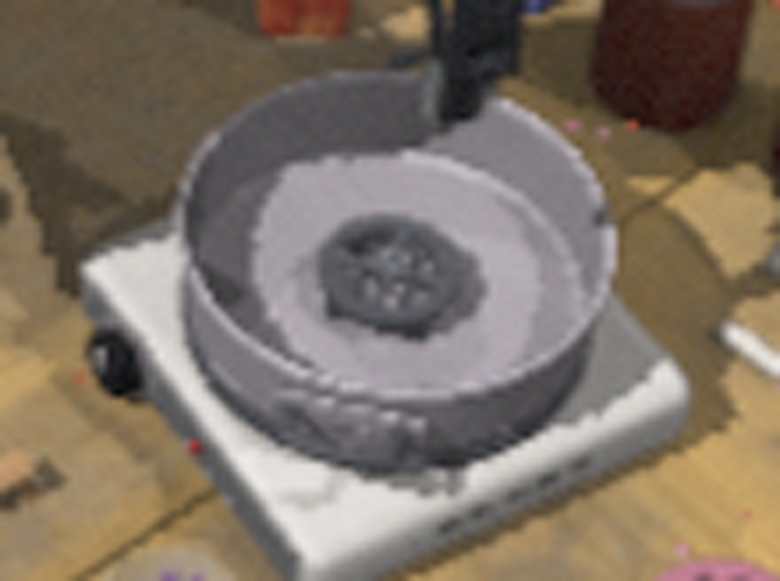

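The trivet lies flat in the middle of the pan at crop (400,272). Now to the jug: travel, then turn.

Emit:
step_arm(moves=[[0.03, 0.023, 0, 0, 0, 0, 0.0854], [0.039, 0.03, 0, 0, 0, 0, 0.0854], [0.039, 0.03, 0, 0, 0, 0, 0.0854], [0.039, 0.03, 0, 0, 0, 0, 0.0854], [0.039, 0.03, 0, 0, 0, 0, 0.0854], [0.039, 0.03, 0, 0, 0, 0, 0.0854], [0.039, 0.03, 0, 0, 0, 0, 0.0854], [0.039, 0.03, 0, 0, 0, 0, 0.0854]])

```text
time: 8.55
tool_pos: [0.4553, 0.1586, 0.1882]
tool_rot: [-0.002, 0.231, 0.973, -0.001]
contact_force: [0.5, 0.1, 0.7]
gripper_width: 0.997
```

Emit:
step_arm(moves=[[0, 0, 0, 0, 0, 0.14, 0.0854], [0, 0, 0, 0, 0, 0.14, 0.0854], [0, 0, 0, 0, 0, 0.14, 0.0854], [0, 0, 0, 0, 0, 0.14, 0.0854], [0, 0, 0, 0, 0, 0.14, 0.0854], [0, 0, 0, 0, 0, 0.14, 0.0854], [0, 0, 0, 0, 0, 0.14, 0.0854], [0, 0, 0, 0, 0, 0.14, 0.0854]])

```text
time: 9.35
tool_pos: [0.4564, 0.1571, 0.188]
tool_rot: [-0.001, 0.714, 0.7, -0.002]
contact_force: [-0.8, 0.9, -0.4]
gripper_width: 1.0
```

Emit:
step_arm(moves=[[0, 0, 0, 0, 0, 0.14, 0.0854], [0, 0, 0, 0, 0, 0.14, 0.0854], [0, 0, 0, 0, 0, 0.14, 0.0854], [0, 0, 0, 0, 0, 0.14, 0.0854], [0, 0, 0, 0, 0, 0, 0.0854], [0, 0, 0, 0, 0, 0, 0.0854]])

```text
time: 9.95
tool_pos: [0.4569, 0.1572, 0.189]
tool_rot: [-0.0, 0.878, 0.479, -0.001]
contact_force: [-0.1, 0.3, -0.4]
gripper_width: 0.999
```

```bash
python3 - <<'E'
from h import *
plan(.456,.16,.052,-34.6)
E
```

```text
t 9.95 pos [0.4569 0.1572 0.189 ] yaw -32.8 zaxis [-0.003 -0.    -1.   ] q6 0.75 w 0.999 F [-0.1  0.3 -0.4]
tool delta [ 0.0021 -0.002   0.137 ] len 0.137
yaw change -1.8 tool rz (rad) 0.032
```

Emit:
step_arm(moves=[[0.002, -0.002, 0.02, 0, 0, 0.032, 0.0854], [0, 0, 0.03, 0, 0, 0, 0.0854], [0, 0, 0.035, 0, 0, 0, 0.0854], [0, 0, 0.03, 0, 0, 0, 0.0854], [0, 0, 0.021, 0, 0, 0, 0.0854], [0, 0, 0, 0, 0, 0, 0.0854], [0, 0, 0, 0, 0, 0, 0.0854]])

```text
time: 10.65
tool_pos: [0.4569, 0.1601, 0.0544]
tool_rot: [-0.0, 0.886, 0.464, -0.001]
contact_force: [0.2, 0.0, 0.4]
gripper_width: 0.997
```

```bash
python3 - <<'E'
from h import *
plan(.456,.16,.052,-34.6)
p,d,P=snap("scene");crop("scene",p,205,195,90,"j1")
E
```

```text
t 10.65 pos [0.4569 0.1601 0.0544] yaw -34.7 zaxis [-0.001 -0.    -1.   ] q6 0.79 w 0.997 F [0.2 0.  0.4]
tool delta [-0.0006 -0.0006  0.0024] len 0.003
yaw change 0.1 tool rz (rad) -0.002
```

View pics/j1.png

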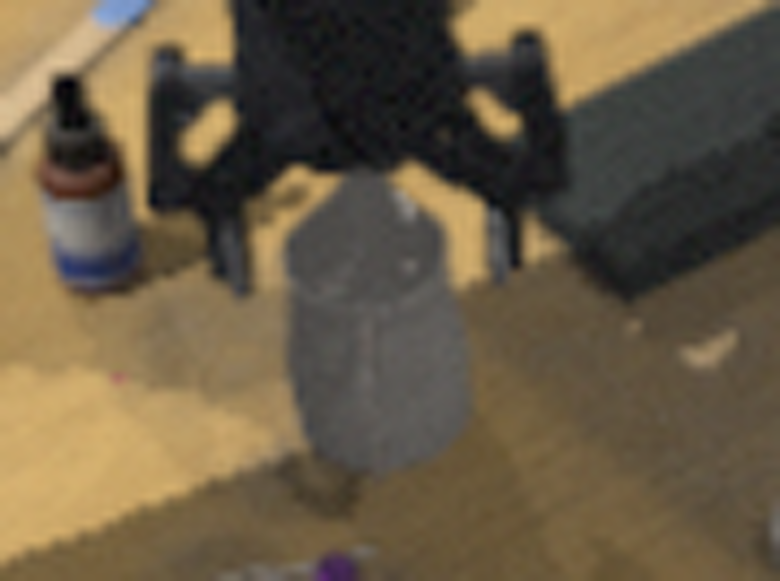

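The jug sits between the open fingers at crop (370,270). I'll close and lift.

Emit:
step_arm(moves=[[0, 0, 0, 0, 0, 0, 0.07], [0, 0, 0, 0, 0, 0, 0.05], [0, 0, 0, 0, 0, 0, 0.05], [0, 0, 0, 0, 0, 0, 0.05], [0, 0, 0, 0, 0, 0, 0.05], [0, 0, 0, 0, 0, 0, 0.05]])

```text
time: 11.3
tool_pos: [0.4584, 0.1608, 0.0568]
tool_rot: [-0.0, 0.886, 0.464, 0.002]
contact_force: [-1.4, 2.0, 5.5]
gripper_width: 0.681
```

Emit:
step_arm(moves=[[0, 0, -0.01, 0, 0, 0, 0.05], [0, 0, -0.03, 0, 0, 0, 0.05], [0, 0, -0.04, 0, 0, 0, 0.05], [0, 0, -0.04, 0, 0, 0, 0.05], [0, 0, -0.025, 0, 0, 0, 0.05], [0, 0, 0, 0, 0, 0, 0.05], [0, 0, 0, 0, 0, 0, 0.05]])

```text
time: 12.0
tool_pos: [0.457, 0.1601, 0.1995]
tool_rot: [0.0, 0.886, 0.463, 0.0]
contact_force: [-0.2, -1.1, -3.4]
gripper_width: 0.675
```

```bash
python3 - <<'E'
from h import *
plan(.6246,-.187,.20)
p,d,P=snap("scene");crop("scene",p,215,165,110,"j2")
p,d,P=snap("top");crop("top",p,347,185,70,"pan2")
X=P.reshape(-1,3);m=(np.hypot(X[:,0]-.6246,X[:,1]+.187)<.05)&(X[:,2]>.066)&(X[:,2]<.08);print("trivet",circ(X[m][:,:2]),np.median(X[m][:,2]),m.sum())
E
```

```text
t 12.0 pos [0.457  0.1601 0.1995] yaw -34.8 zaxis [ 0.001  0.    -1.   ] q6 0.79 w 0.675 F [-0.2 -1.1 -3.4]
tool delta [-0.1895  0.3356 -0.0004] len 0.385
trivet (array([ 0.62481889, -0.18592124]), np.float64(0.023099080317864677)) 0.07179684724654206 300
```

View pics/j2.png

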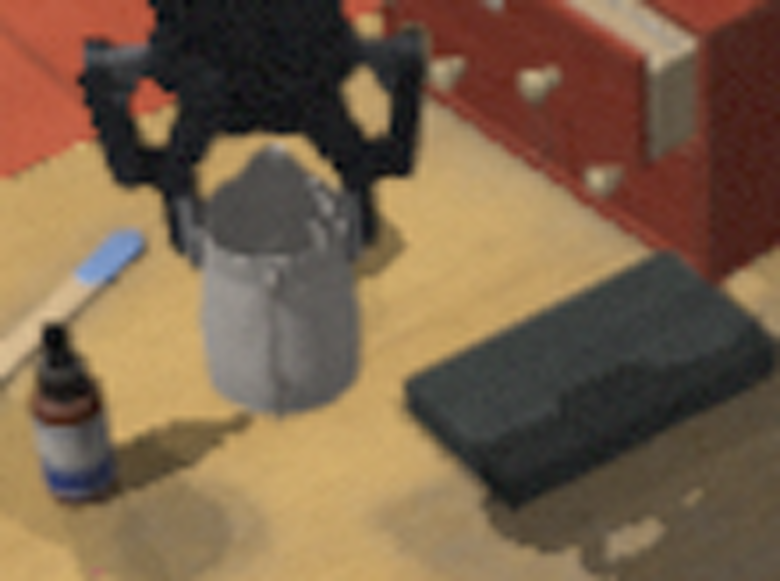

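View pics/pan2.png

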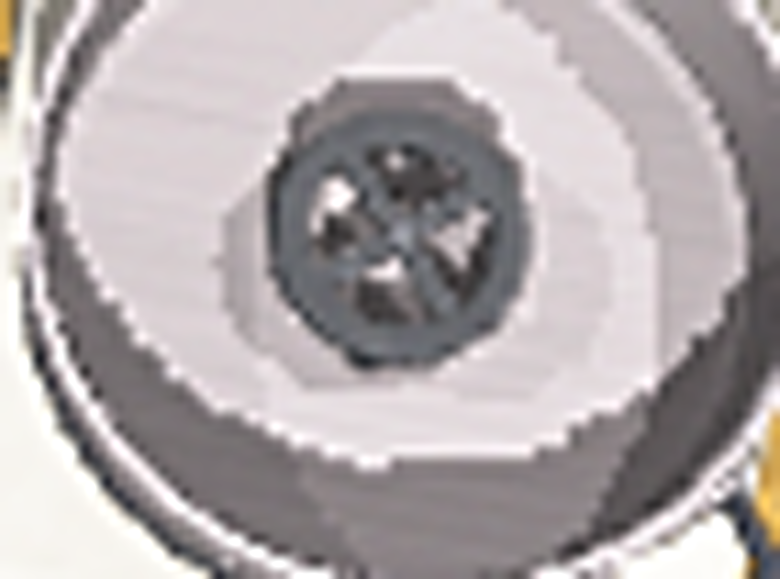

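The jug is held upright at crop (280,300). The trivet is measured at (0.6248, -0.186) against pan centre (0.6246, -0.187). I'll carry the jug to the pan.

Emit:
step_arm(moves=[[-0.01, 0.018, 0, 0, 0, 0, 0.05], [-0.017, 0.03, 0, 0, 0, 0, 0.05], [-0.02, 0.036, 0, 0, 0, 0, 0.05], [-0.02, 0.036, 0, 0, 0, 0, 0.05], [-0.02, 0.036, 0, 0, 0, 0, 0.05], [-0.02, 0.036, 0, 0, 0, 0, 0.05], [-0.02, 0.036, 0, 0, 0, 0, 0.05], [-0.02, 0.036, 0, 0, 0, 0, 0.05]])

```text
time: 12.9
tool_pos: [0.5894, -0.1124, 0.1964]
tool_rot: [-0.002, 0.886, 0.463, -0.002]
contact_force: [0.5, 0.1, -2.0]
gripper_width: 0.683
```

Emit:
step_arm(moves=[[-0.02, 0.036, 0, 0, 0, 0, 0.05], [-0.015, 0.025, 0, 0, 0, 0, 0.05], [-0.0065, 0.01, 0, 0, 0, 0, 0.05], [0, 0, 0, 0, 0, 0, 0.05], [0, 0, 0, 0, 0, 0, 0.05], [0, 0, 0, 0, 0, 0, 0.05]])

```text
time: 13.5
tool_pos: [0.6242, -0.1842, 0.1989]
tool_rot: [-0.001, 0.886, 0.464, -0.0]
contact_force: [0.3, -0.2, -2.1]
gripper_width: 0.678
```

```bash
python3 - <<'E'
from h import *
plan(.6247,-.1865,.134)
p,d,P=snap("scene");crop("scene",p,318,195,130,"j3")
p,d,P=snap("top");X=P.reshape(-1,3)
E
```

```text
t 13.5 pos [ 0.6242 -0.1842  0.1989] yaw -34.7 zaxis [-0.001  0.001 -1.   ] q6 0.2 w 0.678 F [ 0.3 -0.2 -2.1]
tool delta [-0.0016  0.0018  0.0649] len 0.065
```

View pics/j3.png

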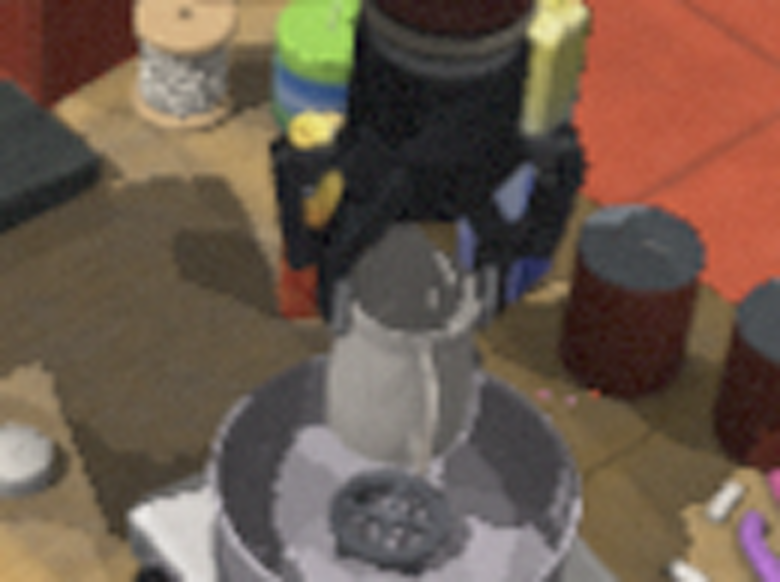

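The jug hangs upright over the pan. Next I'll lower it to just above the trivet.

Emit:
step_arm(moves=[[-0.0016, 0.002, 0.02, 0, 0, 0, 0.05], [0, 0, 0.025, 0, 0, 0, 0.05], [0, 0, 0.018, 0, 0, 0, 0.05], [0, 0, 0.002, 0, 0, 0, 0.05], [0, 0, 0, 0, 0, 0, 0.05], [0, 0, 0, 0, 0, 0, 0.05]])

```text
time: 14.2
tool_pos: [0.6264, -0.1884, 0.1361]
tool_rot: [0.001, 0.886, 0.464, 0.001]
contact_force: [-0.6, 0.1, -0.7]
gripper_width: 0.682
```

Emit:
step_arm(moves=[[0, 0, 0.001, 0, 0, 0, 0.05], [0, 0, 0.001, 0, 0, 0, 0.05], [0, 0, 0.001, 0, 0, 0, 0.05], [0, 0, 0, 0, 0, 0, 0.05], [0, 0, 0, 0, 0, 0, 0.05]])

```text
time: 14.7
tool_pos: [0.6255, -0.1882, 0.1315]
tool_rot: [-0.0, 0.886, 0.463, -0.0]
contact_force: [-0.6, 0.1, -1.5]
gripper_width: 0.677
```

```bash
python3 - <<'E'
from h import *
plan(.6247,-.1865,.131)
E
```

```text
t 14.7 pos [ 0.6255 -0.1882  0.1315] yaw -34.8 zaxis [-0. -0. -1.] q6 0.2 w 0.677 F [-0.6  0.1 -1.5]
tool delta [ 0.001  -0.0016  0.0005] len 0.002
```

Emit:
step_arm(moves=[[0.001, -0.0015, 0.001, 0, 0, 0, 0.05], [0, 0, 0.001, 0, 0, 0, 0.05], [0, 0, 0, 0, 0, 0, 0.05], [0, 0, 0, 0, 0, 0, 0.05]])

```text
time: 15.1
tool_pos: [0.6249, -0.1864, 0.1299]
tool_rot: [0.0, 0.886, 0.463, 0.0]
contact_force: [-2.0, 1.4, 1.3]
gripper_width: 0.681
```

```bash
python3 - <<'E'
from h import *
plan(.6247,-.1865,.131)
E
```

```text
t 15.1 pos [ 0.6249 -0.1864  0.1299] yaw -34.8 zaxis [ 0.  0. -1.] q6 0.2 w 0.681 F [-2.   1.4  1.3]
tool delta [-0.0002 -0.0001 -0.0011] len 0.001
```

Contact is felt, with the force going from -2 to +1.3 N. Releasing.

Emit:
step_arm(moves=[[0, 0, 0, 0, 0, 0, 0.062], [0, 0, 0, 0, 0, 0, 0.07], [0, 0, 0, 0, 0, 0, 0.0854], [0, 0, 0, 0, 0, 0, 0.0854], [0, 0, 0, 0, 0, 0, 0.0854], [0, 0, -0.01, 0, 0, 0, 0.0854], [0, 0, -0.03, 0, 0, 0, 0.0854], [0, 0, -0.04, 0, 0, 0, 0.0854]])

```text
time: 15.9
tool_pos: [0.6235, -0.186, 0.2082]
tool_rot: [-0.002, 0.886, 0.463, -0.002]
contact_force: [0.3, 0.2, 0.4]
gripper_width: 1.001
```

Emit:
step_arm(moves=[[0, 0, -0.04, 0, 0, 0, 0.0854], [0, 0, 0, 0, 0, 0, 0.0854], [0, 0, 0, 0, 0, 0, 0.0854]])

```text
time: 16.2
tool_pos: [0.6257, -0.1869, 0.2523]
tool_rot: [0.002, 0.886, 0.463, 0.001]
contact_force: [-0.2, -0.2, -1.0]
gripper_width: 0.997
```

```bash
python3 - <<'E'
from h import *
plan(.4445,-.2588,.16)
p,d,P=snap("scene");crop("scene",p,318,215,110,"j4")
X=P.reshape(-1,3)
for z0,z1,r in((.13,.15,.03),(.09,.115,.032)):
    m=(np.hypot(X[:,0]-.6246,X[:,1]+.187)<.045)&(X[:,2]>z0)&(X[:,2]<z1);print(circ(X[m][:,:2]),m.sum())
E
```

```text
t 16.2 pos [ 0.6257 -0.1869  0.2523] yaw -34.8 zaxis [ 0.004 -0.002 -1.   ] q6 0.2 w 0.997 F [-0.2 -0.2 -1. ]
tool delta [-0.1625 -0.1082  0.0917] len 0.216
(array([ 0.62224183, -0.18707109]), np.float64(0.030174422957133684)) 205
(array([ 0.62220679, -0.18833558]), np.float64(0.03270067550693196)) 194
```

View pics/j4.png

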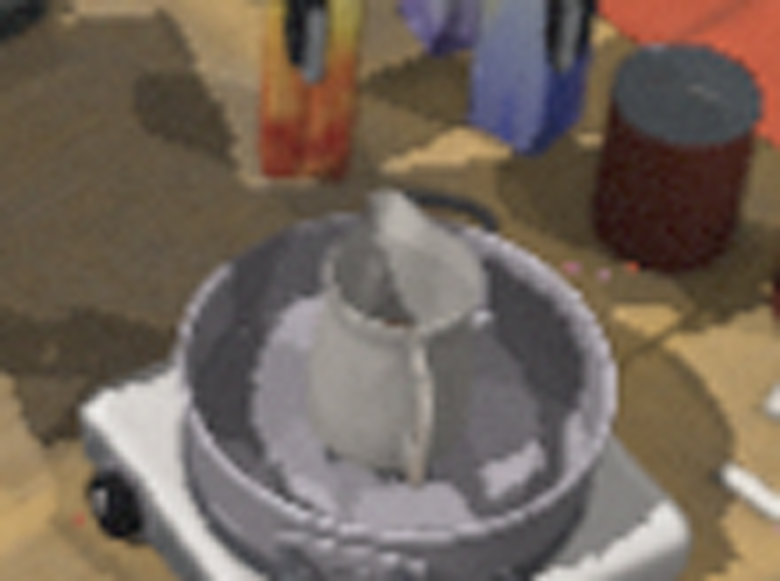

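The jug stands upright on the trivet, its axis at (0.622, -0.188), about 3 mm from the trivet centre. Next is the glass.

Emit:
step_arm(moves=[[-0.025, -0.016, 0, 0, 0, 0, 0.0854], [-0.035, -0.023, 0, 0, 0, 0, 0.0854], [-0.035, -0.023, 0, 0, 0, 0, 0.0854], [-0.035, -0.023, 0.01, 0, 0, 0, 0.0854], [-0.0325, -0.0232, 0.03, 0, 0, 0, 0.0854], [0, 0, 0.04, 0, 0, 0, 0.0854], [0, 0, 0.02, 0, 0, 0, 0.0854], [0, 0, 0, 0, 0, 0, 0.0854]])

```text
time: 17.05
tool_pos: [0.4397, -0.2559, 0.1435]
tool_rot: [-0.005, 0.886, 0.463, -0.002]
contact_force: [-0.2, 0.7, 0.3]
gripper_width: 1.002
```

```bash
python3 - <<'E'
from h import *
plan(.4445,-.2588,.034)
E
```

```text
t 17.05 pos [ 0.4397 -0.2559  0.1435] yaw -34.8 zaxis [-0.009  0.007 -1.   ] q6 -0.07 w 1.002 F [-0.2  0.7  0.3]
tool delta [0.0003 0.0068 0.1094] len 0.11
```

Emit:
step_arm(moves=[[0, 0, 0.02, 0, 0, 0, 0.0854], [0, 0, 0.02, 0, 0, 0, 0.0854], [0, 0, 0.01, 0, 0, 0, 0.0854], [0, 0, 0, 0, 0, 0, 0.0854], [0, 0, 0, 0, 0, 0, 0.0854]])

```text
time: 17.55
tool_pos: [0.4438, -0.2585, 0.1003]
tool_rot: [0.0, 0.886, 0.464, 0.0]
contact_force: [-0.3, -0.2, 0.2]
gripper_width: 1.001
```

```bash
python3 - <<'E'
from h import *
plan(.4445,-.2588,.034)
p,d,P=snap("scene");crop("scene",p,287,270,90,"g1")
E
```

```text
t 17.55 pos [ 0.4438 -0.2585  0.1003] yaw -34.8 zaxis [ 0.001 -0.001 -1.   ] q6 -0.07 w 1.001 F [-0.3 -0.2  0.2]
tool delta [0.0002 0.0007 0.0663] len 0.066
```

View pics/g1.png

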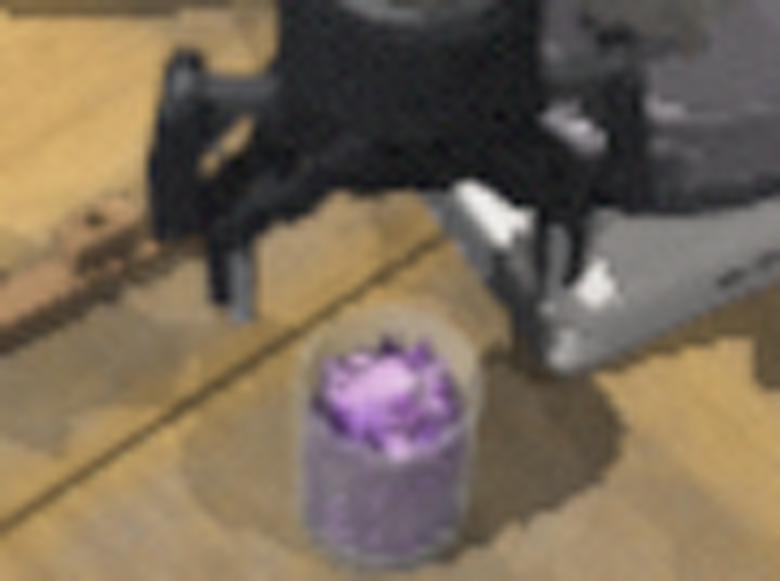

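The glass is centred below the fingers at crop (390,430). The hotplate corner is clear by about 20 mm, so I'll go down.

Emit:
step_arm(moves=[[0, 0.0007, 0.02, 0, 0, 0, 0.0854], [0, 0, 0.025, 0, 0, 0, 0.0854], [0, 0, 0.02, 0, 0, 0, 0.0854], [0, 0, 0, 0, 0, 0, 0.0854], [0, 0, 0, 0, 0, 0, 0.0854]])

```text
time: 18.1
tool_pos: [0.4445, -0.2591, 0.0356]
tool_rot: [0.001, 0.886, 0.464, 0.0]
contact_force: [1.1, 0.3, 0.3]
gripper_width: 0.997
```

Emit:
step_arm(moves=[[0, 0, 0, 0, 0, 0, 0.07], [0, 0, 0, 0, 0, 0, 0.05], [0, 0, 0, 0, 0, 0, 0.048], [0, 0, 0, 0, 0, 0, 0.048], [0, 0, 0, 0, 0, 0, 0.048], [0, 0, 0, 0, 0, 0, 0.048]])

```text
time: 18.7
tool_pos: [0.4448, -0.2594, 0.0367]
tool_rot: [0.001, 0.886, 0.464, 0.0]
contact_force: [-1.8, 2.8, 7.0]
gripper_width: 0.658
```

Emit:
step_arm(moves=[[0, 0, -0.01, 0, 0, 0, 0.048], [0, 0, -0.03, 0, 0, 0, 0.048], [0, 0, -0.04, 0, 0, 0, 0.048], [0, 0, -0.045, 0, 0, 0, 0.048], [0, 0, -0.04, 0, 0, 0, 0.048], [0, 0, -0.02, 0, 0, 0, 0.048], [0, 0, 0, 0, 0, 0, 0.048], [0, 0, 0, 0, 0, 0, 0.048]])

```text
time: 19.5
tool_pos: [0.4436, -0.2585, 0.2193]
tool_rot: [0.0, 0.886, 0.463, 0.0]
contact_force: [-0.6, 0.3, -2.1]
gripper_width: 0.658
```

```bash
python3 - <<'E'
from h import *
plan(.6387,.1912,.22)
p,d,P=snap("scene");crop("scene",p,287,210,130,"g2")
E
```

```text
t 19.5 pos [ 0.4436 -0.2585  0.2193] yaw -34.8 zaxis [ 0. -0. -1.] q6 -0.07 w 0.658 F [-0.6  0.3 -2.1]
tool delta [ 0.4806 -0.0963 -0.0007] len 0.49
```

View pics/g2.png

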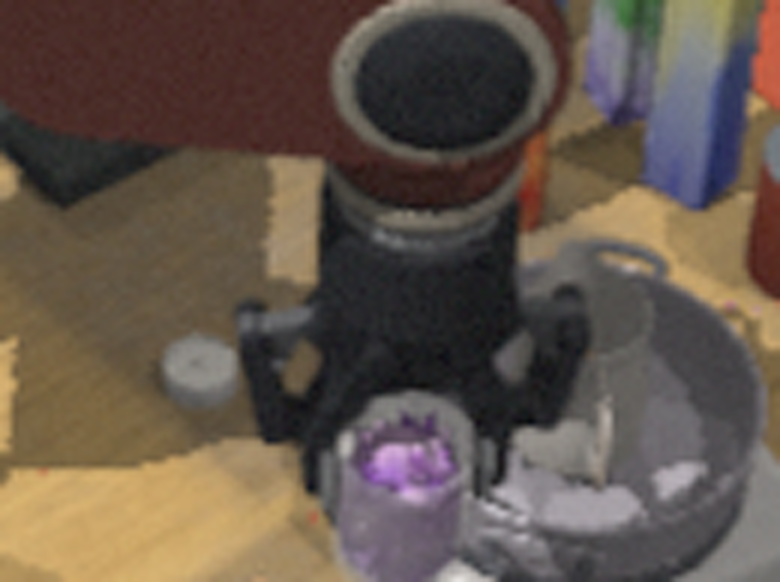

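The glass is held upright at crop (405,480). Next it goes to the board.

Emit:
step_arm(moves=[[0.02, -0.004, 0, 0, 0, 0, 0.048], [0.035, -0.007, 0, 0, 0, 0, 0.048], [0.045, -0.009, 0, 0, 0, 0, 0.048], [0.045, -0.009, 0, 0, 0, 0, 0.048], [0.045, -0.009, 0, 0, 0, 0, 0.048], [0.045, -0.009, 0, 0, 0, 0, 0.048], [0.045, -0.009, 0, 0, 0, 0, 0.048], [0.045, -0.009, 0, 0, 0, 0, 0.048]])

```text
time: 20.35
tool_pos: [0.5749, 0.0473, 0.2164]
tool_rot: [-0.001, 0.886, 0.464, -0.002]
contact_force: [0.5, -0.5, -1.4]
gripper_width: 0.656
```

Emit:
step_arm(moves=[[0.045, -0.009, 0, 0, 0, 0, 0.048], [0.045, -0.009, 0, 0, 0, 0, 0.048], [0.04, -0.008, 0, 0, 0, 0, 0.048], [0.0255, -0.0053, 0, 0, 0, 0, 0.048], [0, 0, 0, 0, 0, 0, 0.048], [0, 0, 0, 0, 0, 0, 0.048], [0, 0, 0, 0, 0, 0, 0.048], [0, 0, 0, 0, 0, 0, 0.048]])

```text
time: 21.15
tool_pos: [0.6384, 0.1897, 0.2189]
tool_rot: [-0.0, 0.886, 0.463, -0.001]
contact_force: [-0.4, 0.2, -1.3]
gripper_width: 0.657
```

```bash
python3 - <<'E'
from h import *
plan(.6387,.1912,.061)
E
```

```text
t 21.15 pos [0.6384 0.1897 0.2189] yaw -34.9 zaxis [-0.001 -0.    -1.   ] q6 0.79 w 0.657 F [-0.4  0.2 -1.3]
tool delta [ 0.0016 -0.0005  0.1579] len 0.158
```

Emit:
step_arm(moves=[[0.0015, -0.0005, 0.02, 0, 0, 0, 0.048], [0, 0, 0.035, 0, 0, 0, 0.048], [0, 0, 0.04, 0, 0, 0, 0.048], [0, 0, 0.035, 0, 0, 0, 0.048], [0, 0, 0.02, 0, 0, 0, 0.048], [0, 0, 0.006, 0, 0, 0, 0.048], [0, 0, 0, 0, 0, 0, 0.048], [0, 0, 0, 0, 0, 0, 0.048]])

```text
time: 21.95
tool_pos: [0.6406, 0.1923, 0.0656]
tool_rot: [0.0, 0.886, 0.463, 0.001]
contact_force: [-0.2, -0.5, -0.4]
gripper_width: 0.653
```

Emit:
step_arm(moves=[[0, 0, 0.0015, 0, 0, 0, 0.048], [0, 0, 0.001, 0, 0, 0, 0.048], [0, 0, 0, 0, 0, 0, 0.048], [0, 0, 0, 0, 0, 0, 0.048]])

```text
time: 22.35
tool_pos: [0.6395, 0.1925, 0.0614]
tool_rot: [0.0, 0.886, 0.463, 0.0]
contact_force: [0.3, 0.2, -1.9]
gripper_width: 0.653
```

```bash
python3 - <<'E'
from h import *
plan(.6387,.1912,.058)
E
```

```text
t 22.35 pos [0.6395 0.1925 0.0614] yaw -34.8 zaxis [ 0.001  0.    -1.   ] q6 0.79 w 0.653 F [ 0.3  0.2 -1.9]
tool delta [-0.0015  0.0001  0.0034] len 0.004
```

Emit:
step_arm(moves=[[-0.001, 0, 0.0015, 0, 0, 0, 0.048], [0, 0, 0.0015, 0, 0, 0, 0.048], [0, 0, 0, 0, 0, 0, 0.048], [0, 0, 0, 0, 0, 0, 0.048]])

```text
time: 22.75
tool_pos: [0.639, 0.1917, 0.0588]
tool_rot: [0.0, 0.886, 0.463, 0.0]
contact_force: [-2.3, -0.5, 3.9]
gripper_width: 0.655
```

```bash
python3 - <<'E'
from h import *
plan(.6387,.1912,.058)
E
```

```text
t 22.75 pos [0.639  0.1917 0.0588] yaw -34.8 zaxis [ 0.  0. -1.] q6 0.79 w 0.655 F [-2.3 -0.5  3.9]
tool delta [-0.0006  0.0001  0.0008] len 0.001
```

Contact felt at +3.9 N. Releasing and rising.

Emit:
step_arm(moves=[[0, 0, 0, 0, 0, 0, 0.06], [0, 0, 0, 0, 0, 0, 0.07], [0, 0, 0, 0, 0, 0, 0.0854], [0, 0, 0, 0, 0, 0, 0.0854], [0, 0, 0, 0, 0, 0, 0.0854], [0, 0, -0.01, 0, 0, 0, 0.0854], [0, 0, -0.03, 0, 0, 0, 0.0854], [0, 0, -0.045, 0, 0, 0, 0.0854]])

```text
time: 23.55
tool_pos: [0.6365, 0.1912, 0.1409]
tool_rot: [-0.001, 0.886, 0.463, -0.003]
contact_force: [1.0, -0.4, -0.7]
gripper_width: 0.999
```

Emit:
step_arm(moves=[[0, 0, -0.045, 0, 0, 0, 0.07], [0, 0, -0.02, 0, 0, 0, 0.05], [0, 0, 0, 0, 0, 0, 0.04], [0, 0, 0, 0, 0, 0, 0.04]])

```text
time: 23.95
tool_pos: [0.6388, 0.1916, 0.2085]
tool_rot: [0.0, 0.886, 0.463, 0.0]
contact_force: [0.4, 0.3, -0.3]
gripper_width: 0.469
```

```bash
python3 - <<'E'
from h import *
plan(.428,-.1315,.18,80)
p,d,P=snap("scene");crop("scene",p,243,165,110,"g3")
E
```

```text
t 23.95 pos [0.6388 0.1916 0.2085] yaw -34.8 zaxis [ 0.001  0.    -1.   ] q6 0.79 w 0.469 F [ 0.4  0.3 -0.3]
tool delta [-0.3856  0.0112  0.0283] len 0.387
yaw change -65.2 tool rz (rad) 1.138
```

View pics/g3.png

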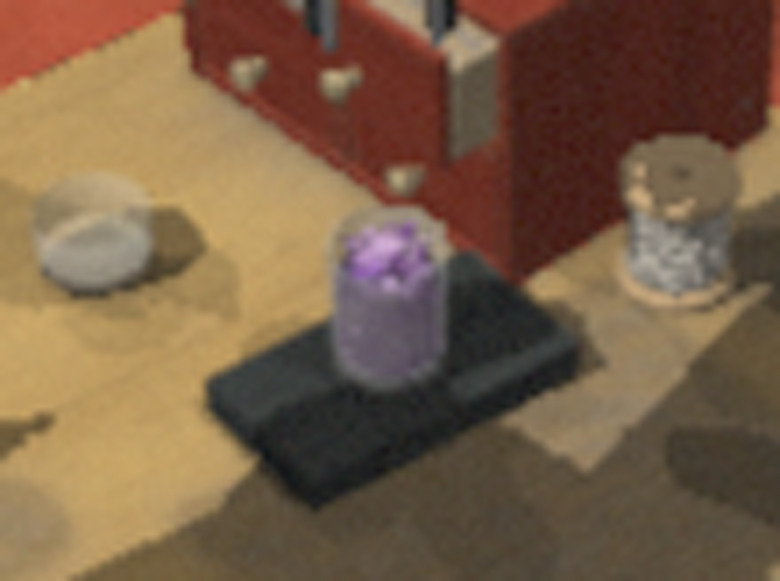

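The glass stands on the middle of the board at crop (390,300). Next is the bar: travel, then turn by -65°.

Emit:
step_arm(moves=[[-0.03, 0.001, 0, 0, 0, 0, 0.04], [-0.045, 0.0013, 0, 0, 0, 0, 0.04], [-0.048, 0.0014, 0, 0, 0, 0, 0.04], [-0.048, 0.0014, 0, 0, 0, 0, 0.04], [-0.048, 0.0014, 0, 0, 0, 0, 0.04], [-0.048, 0.0014, 0, 0, 0, 0, 0.04], [-0.048, 0.0014, 0, 0, 0, 0, 0.04], [-0.045, 0.0013, 0, 0, 0, 0, 0.04]])

```text
time: 24.8
tool_pos: [0.4396, -0.111, 0.2054]
tool_rot: [-0.002, 0.886, 0.464, -0.001]
contact_force: [1.2, -0.7, 0.3]
gripper_width: 0.469
```

Emit:
step_arm(moves=[[-0.0256, 0.0006, 0, 0, 0, 0.14, 0.04], [0, 0, 0.01, 0, 0, 0.142, 0.04], [0, 0, 0.01, 0, 0, 0.142, 0.04], [0, 0, 0.01, 0, 0, 0.142, 0.04], [0, 0, 0.01, 0, 0, 0.142, 0.04], [0, 0, 0.01, 0, 0, 0.142, 0.04], [0, 0, 0.01, 0, 0, 0.142, 0.04], [0, 0, 0, 0, 0, 0.142, 0.04]])

```text
time: 25.6
tool_pos: [0.4255, -0.1303, 0.1436]
tool_rot: [-0.001, 0.996, -0.088, -0.004]
contact_force: [-0.2, 0.6, -0.2]
gripper_width: 0.463
```

Emit:
step_arm(moves=[[0, 0, 0.01, 0, 0, 0, 0.04], [0, 0, 0, 0, 0, 0, 0.04], [0, 0, 0, 0, 0, 0, 0.04]])

```text
time: 25.9
tool_pos: [0.4272, -0.1311, 0.1367]
tool_rot: [-0.0, 0.996, -0.084, -0.001]
contact_force: [0.6, 0.0, 0.6]
gripper_width: 0.471
```

```bash
python3 - <<'E'
from h import *
plan(.4275,-.1318,.021,80)
p,d,P=snap("scene");crop("scene",p,251,250,90,"b1")
X=P.reshape(-1,3)
for z0,z1 in((.030,.040),):
    m=(np.hypot(X[:,0]-.428,X[:,1]+.1315)<.03)&(X[:,2]>z0)&(X[:,2]<z1);Y=X[m][:,:2];print((np.percentile(Y,3,0)+np.percentile(Y,97,0))/2,len(Y))
E
```

```text
t 25.9 pos [ 0.4272 -0.1311  0.1367] yaw -99.6 zaxis [-0.002  0.001 -1.   ] q6 1.27 w 0.471 F [0.6 0.  0.6]
tool delta [0.0007 0.0007 0.1157] len 0.116
yaw change -0.4 tool rz (rad) 0.006
[ 0.42684324 -0.13296111] 47
```

View pics/b1.png

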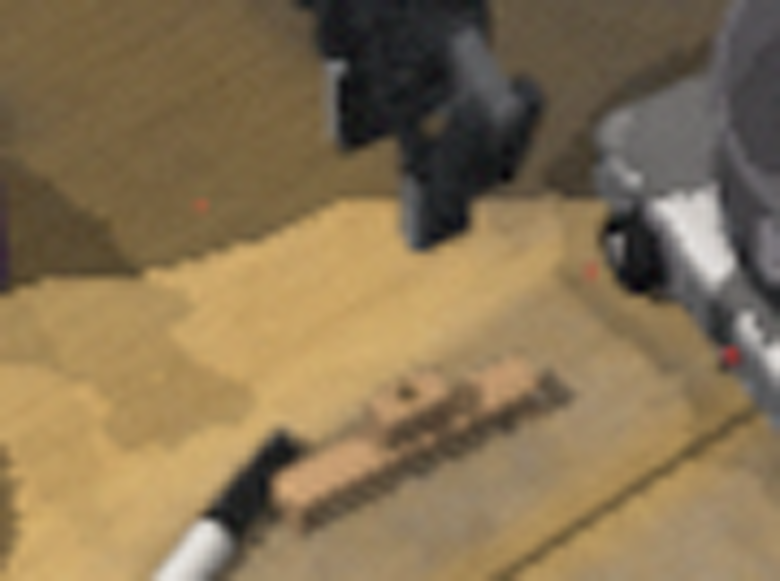

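The bar lies at crop (410,440) with its block at (415,400), and the fingers are aligned across it. I'll descend with a 40 mm opening.

Emit:
step_arm(moves=[[0.0007, 0.0007, 0.02, 0, 0, 0, 0.04], [0, 0, 0.03, 0, 0, 0, 0.04], [0, 0, 0.03, 0, 0, 0, 0.04], [0, 0, 0.02, 0, 0, 0, 0.04], [0, 0, 0.01, 0, 0, 0, 0.04], [0, 0, 0, 0, 0, 0, 0.04], [0, 0, 0, 0, 0, 0, 0.04]])

```text
time: 26.65
tool_pos: [0.4293, -0.1327, 0.029]
tool_rot: [0.0, 0.996, -0.085, 0.001]
contact_force: [1.0, 0.3, 0.3]
gripper_width: 0.467
```

```bash
python3 - <<'E'
from h import *
plan(.4275,-.1318,.022,80)
p,d,P=snap("scene");crop("scene",p,251,250,90,"b2")
E
```

```text
t 26.65 pos [ 0.4293 -0.1327  0.029 ] yaw -99.7 zaxis [ 0.001 -0.001 -1.   ] q6 1.28 w 0.467 F [1.  0.3 0.3]
tool delta [-0.002  -0.0006  0.007 ] len 0.007
yaw change -0.3 tool rz (rad) 0.005
```

View pics/b2.png

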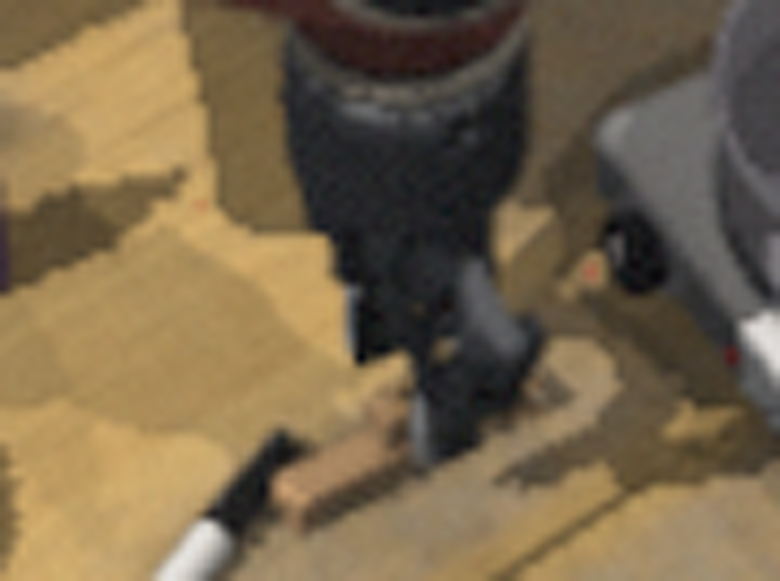

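Emit:
step_arm(moves=[[-0.0015, -0.0005, 0.004, 0, 0, 0, 0.04], [0, 0, 0.003, 0, 0, 0, 0.03], [0, 0, 0, 0, 0, 0, 0.02], [0, 0, 0, 0, 0, 0, 0.006], [0, 0, 0, 0, 0, 0, 0.006], [0, 0, 0, 0, 0, 0, 0.006], [0, 0, 0, 0, 0, 0, 0.006], [0, 0, 0, 0, 0, 0, 0.006]])

```text
time: 27.5
tool_pos: [0.4276, -0.1321, 0.0214]
tool_rot: [0.001, 0.996, -0.085, 0.001]
contact_force: [1.1, -3.7, -0.8]
gripper_width: 0.148
```

```bash
python3 - <<'E'
from h import *
plan(.4275,-.1318,.022,80)
E
```

```text
t 27.5 pos [ 0.4276 -0.1321  0.0214] yaw -99.7 zaxis [ 0.001 -0.001 -1.   ] q6 1.28 w 0.148 F [ 1.1 -3.7 -0.8]
tool delta [-0.0002 -0.0003 -0.0006] len 0.001
yaw change -0.3 tool rz (rad) 0.005
```

Emit:
step_arm(moves=[[0, 0, -0.01, 0, 0, 0, 0.006], [0, 0, -0.03, 0, 0, 0, 0.006], [0, 0, -0.045, 0, 0, 0, 0.006], [0, 0, -0.045, 0, 0, 0, 0.006], [0, 0, -0.04, 0, 0, 0, 0.006], [0, 0, -0.02, 0, 0, 0, 0.006], [0, 0, 0, 0, 0, 0, 0.006], [0, 0, 0, 0, 0, 0, 0.006]])

```text
time: 28.3
tool_pos: [0.4267, -0.1308, 0.2101]
tool_rot: [-0.001, 0.996, -0.085, -0.001]
contact_force: [0.0, -0.1, -0.4]
gripper_width: 0.15
```

```bash
python3 - <<'E'
from h import *
plan(.6387,.1912,.21)
for n in("top","scene"):
    p,d,P=snap(n);crop(n,p,*((251,215,110) if n=="scene" else (204,180,60)),"b3"+n)
    X=P.reshape(-1,3)
    for z0,z1 in((.05,.085),(.088,.099)):
        m=(np.hypot(X[:,0]-.6387,X[:,1]-.1912)<.045)&(X[:,2]>z0)&(X[:,2]<z1);Y=X[m][:,:2];print(n,"glass",circ(Y),(Y.min(0)+Y.max(0))/2,len(Y))
    m=(np.hypot(X[:,0]-.428,X[:,1]+.13)<.07)&(X[:,2]>.185)&(X[:,2]<.215);Y=X[m];print("bar",len(Y),np.percentile(Y,[5,95],axis=0).round(3))
    for r in cut_out(n,"glass_mid"):
        m=r["mask"];Q=P[m];Q=Q[~np.isnan(Q[:,0])&(Q[:,2]>.03)];print(n,"cut",r["conf"],((np.percentile(Q,2,0)+np.percentile(Q,98,0))/2).round(4))
E
```

```text
t 28.3 pos [ 0.4267 -0.1308  0.2101] yaw -99.7 zaxis [-0.001  0.002 -1.   ] q6 1.28 w 0.15 F [ 0.  -0.1 -0.4]
tool delta [ 0.1544 -0.3533  0.0004] len 0.386
top glass (array([0.63756525, 0.19199632]), np.float64(0.02418112576040696)) [0.63700894 0.19184089] 289
top glass (array([0.63786838, 0.19236028]), np.float64(0.019781640330130676)) [0.6371926  0.19238285] 156
bar 87 [[ 0.382 -0.13   0.203]
 [ 0.403 -0.116  0.209]]
top cut 0.84 [0.637  0.1915 0.066 ]
scene glass (array([0.18947373, 0.06100234]), np.float64(0.4415662191228899)) [0.60979267 0.19632685] 1Traceback (most recent call last):
  File "<stdin>", line 7, in <module>
    return umr_minimum(a, axis, None, out, keepdims, initial, where)
ValueError: zero-size array to reduction operation minimum which has no identity
```

View pics/b3scene.png

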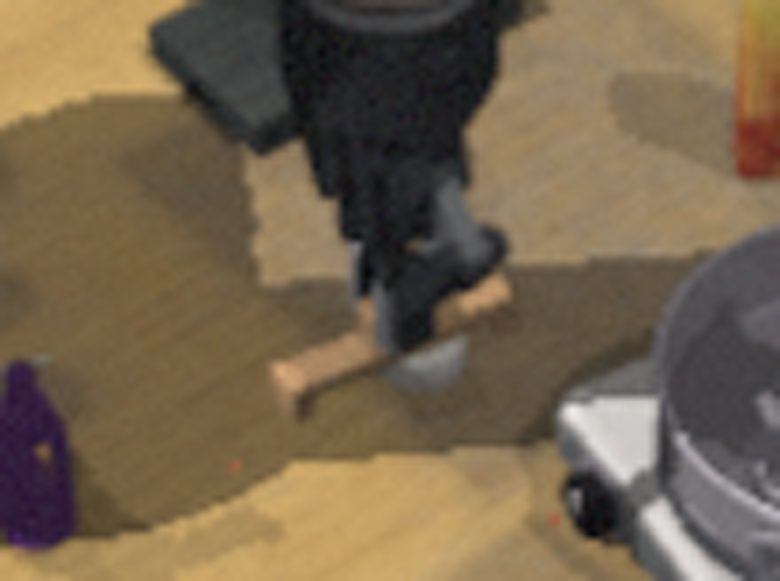

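View pics/b3top.png

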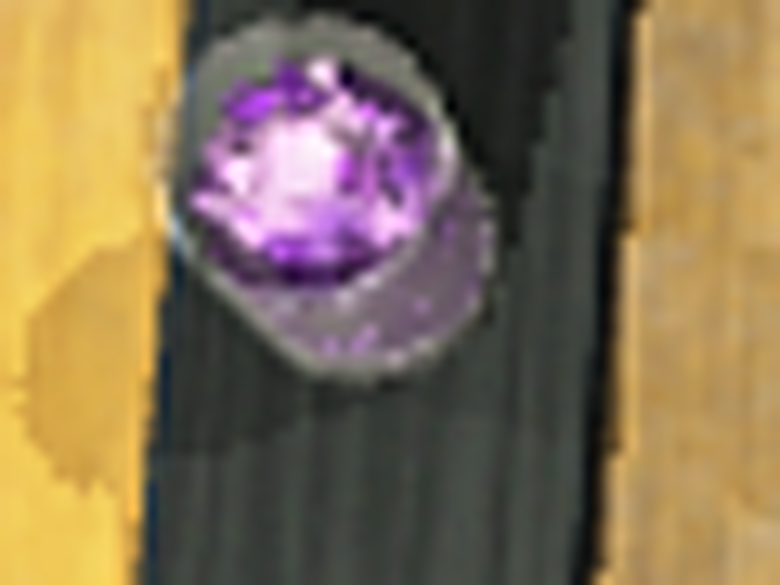

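The bar is held level at crop (390,340). The glass is measured at (0.638, 0.192), and the board centre is (0.6387, 0.1912). I'll carry the bar there.

Emit:
step_arm(moves=[[0.008, -0.018, 0, 0, 0, 0, 0.006], [0.014, -0.032, 0, 0, 0, 0, 0.006], [0.018, -0.041, 0, 0, 0, 0, 0.006], [0.018, -0.041, 0, 0, 0, 0, 0.006], [0.018, -0.041, 0, 0, 0, 0, 0.006], [0.018, -0.041, 0, 0, 0, 0, 0.006], [0.018, -0.041, 0, 0, 0, 0, 0.006], [0.018, -0.041, 0, 0, 0, 0, 0.006]])

```text
time: 29.25
tool_pos: [0.6052, 0.1399, 0.2085]
tool_rot: [0.0, 0.996, -0.085, -0.002]
contact_force: [-0.8, -0.8, 0.3]
gripper_width: 0.149
```

Emit:
step_arm(moves=[[0.014, -0.032, 0, 0, 0, 0, 0.006], [0.008, -0.018, 0, 0, 0, 0, 0.006], [0.0024, -0.0073, 0, 0, 0, 0, 0.006], [0, 0, 0.02, 0, 0, 0, 0.006], [0, 0, 0.03, 0, 0, 0, 0.006], [0, 0, 0.025, 0, 0, 0, 0.006], [0, 0, 0, 0, 0, 0, 0.006], [0, 0, 0, 0, 0, 0, 0.006]])

```text
time: 30.05
tool_pos: [0.6383, 0.1898, 0.1351]
tool_rot: [0.0, 0.996, -0.085, -0.001]
contact_force: [0.1, -0.6, 1.2]
gripper_width: 0.148
```

Emit:
step_arm(moves=[[0, 0, 0, 0, 0, 0, 0.006], [0, 0, 0, 0, 0, 0, 0.006]])

```text
time: 30.25
tool_pos: [0.6403, 0.1905, 0.1383]
tool_rot: [-0.0, 0.996, -0.085, 0.002]
contact_force: [-0.9, -0.3, -0.3]
gripper_width: 0.145
```

```bash
python3 - <<'E'
from h import *
plan(.638,.1918,.107)
p,d,P=snap("scene");crop("scene",p,243,155,80,"b4")
p,d,P=snap("top");crop("top",p,200,172,60,"b4t")
E
```

```text
t 30.25 pos [0.6403 0.1905 0.1383] yaw -99.8 zaxis [ 0.003  0.001 -1.   ] q6 1.92 w 0.145 F [-0.9 -0.3 -0.3]
tool delta [-0.0026 -0.0008  0.0313] len 0.031
```

View pics/b4.png

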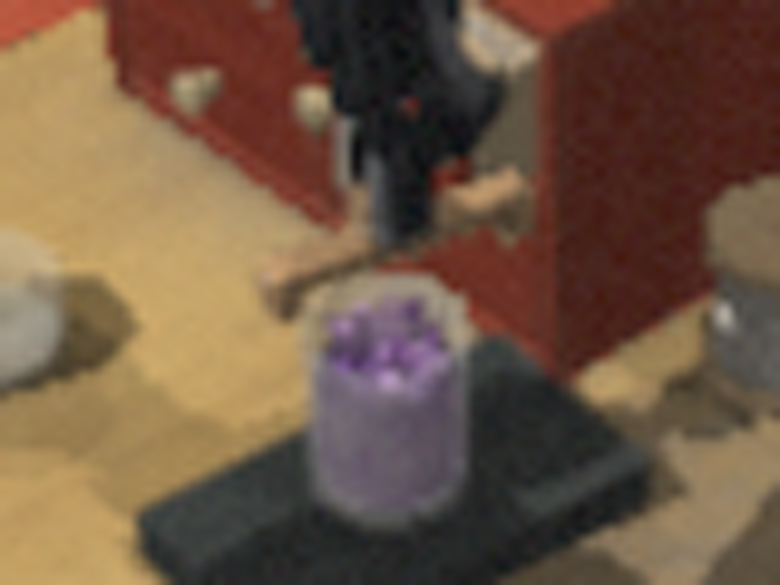

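View pics/b4t.png

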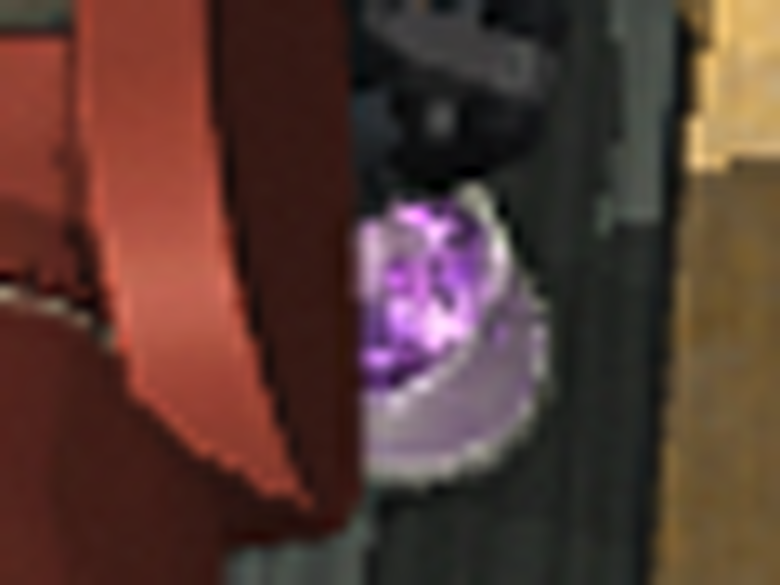

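Emit:
step_arm(moves=[[-0.0015, -0.0005, 0.01, 0, 0, 0, 0.006], [0, 0, 0.01, 0, 0, 0, 0.006], [0, 0, 0.006, 0, 0, 0, 0.006], [0, 0, 0, 0, 0, 0, 0.006], [0, 0, 0, 0, 0, 0, 0.006], [0, 0, 0, 0, 0, 0, 0.006]])

```text
time: 30.95
tool_pos: [0.638, 0.1913, 0.1103]
tool_rot: [-0.0, 0.996, -0.085, 0.0]
contact_force: [0.1, 0.0, -0.7]
gripper_width: 0.145
```

```bash
python3 - <<'E'
from h import *
plan(.638,.1918,.107)
p,d,P=snap("scene");crop("scene",p,243,155,80,"b5")
E
```

```text
t 30.95 pos [0.638  0.1913 0.1103] yaw -99.8 zaxis [ 0.001  0.    -1.   ] q6 1.92 w 0.145 F [ 0.1  0.  -0.7]
tool delta [-0.0001 -0.0005  0.0033] len 0.003
```

View pics/b5.png

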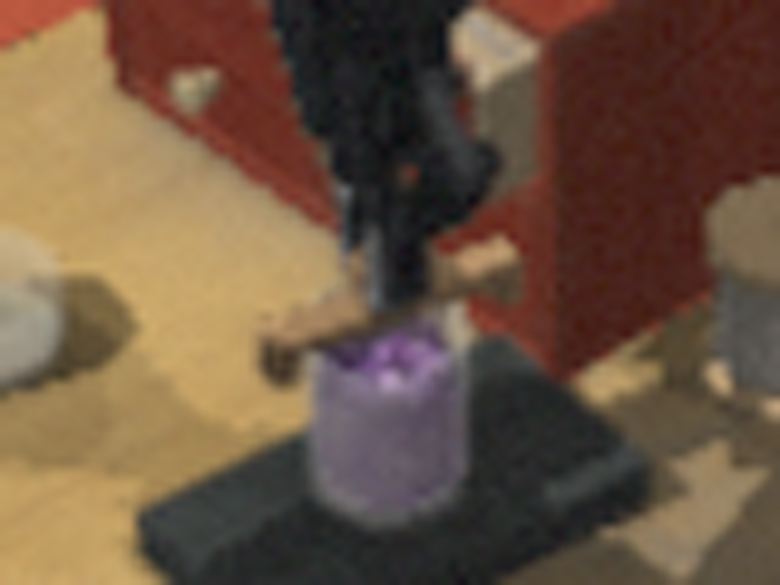

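The feet are outside the rim on both sides, at crop (280,355) and (510,275). I'll lower to contact.

Emit:
step_arm(moves=[[0, 0, 0.002, 0, 0, 0, 0.006], [0, 0, 0.001, 0, 0, 0, 0.006], [0, 0, 0.001, 0, 0, 0, 0.006], [0, 0, 0, 0, 0, 0, 0.006], [0, 0, 0, 0, 0, 0, 0.006]])

```text
time: 31.5
tool_pos: [0.6377, 0.1913, 0.106]
tool_rot: [0.0, 0.996, -0.085, -0.0]
contact_force: [0.0, 0.1, 0.1]
gripper_width: 0.144
```

Emit:
step_arm(moves=[[0, 0, 0.0005, 0, 0, 0, 0.006], [0, 0, 0.0005, 0, 0, 0, 0.006], [0, 0, 0, 0, 0, 0, 0.006], [0, 0, 0, 0, 0, 0, 0.006]])

```text
time: 31.9
tool_pos: [0.6378, 0.1913, 0.105]
tool_rot: [-0.0, 0.996, -0.085, -0.0]
contact_force: [-0.9, -0.2, -0.7]
gripper_width: 0.145
```

```bash
python3 - <<'E'
from h import *
plan(.638,.1918,.1054)
E
```

```text
t 31.9 pos [0.6378 0.1913 0.105 ] yaw -99.8 zaxis [-0.  0. -1.] q6 1.92 w 0.145 F [-0.9 -0.2 -0.7]
tool delta [ 0.0001 -0.0006 -0.0004] len 0.001
```

Emit:
step_arm(moves=[[0, 0, 0.0007, 0, 0, 0, 0.006], [0, 0, 0.0005, 0, 0, 0, 0.006], [0, 0, 0, 0, 0, 0, 0.006], [0, 0, 0, 0, 0, 0, 0.006], [0, 0, 0, 0, 0, 0, 0.006]])

```text
time: 32.4
tool_pos: [0.638, 0.1913, 0.1045]
tool_rot: [-0.0, 0.996, -0.085, 0.0]
contact_force: [-2.5, -0.1, 4.8]
gripper_width: 0.147
```

```bash
python3 - <<'E'
from h import *
plan(.638,.1918,.1054)
plan(.638,.1918,.1054)
p,d,P=snap("scene");crop("scene",p,243,155,80,"b6")
E
```

```text
t 32.4 pos [0.638  0.1913 0.1045] yaw -99.8 zaxis [ 0.001  0.    -1.   ] q6 1.92 w 0.147 F [-2.5 -0.1  4.8]
tool delta [-0.0001 -0.0005 -0.0009] len 0.001
t 32.4 pos [0.638  0.1913 0.1045] yaw -99.8 zaxis [ 0.001  0.    -1.   ] q6 1.92 w 0.147 F [-2.5 -0.1  4.8]
tool delta [-0.0001 -0.0005 -0.0009] len 0.001
```

View pics/b6.png

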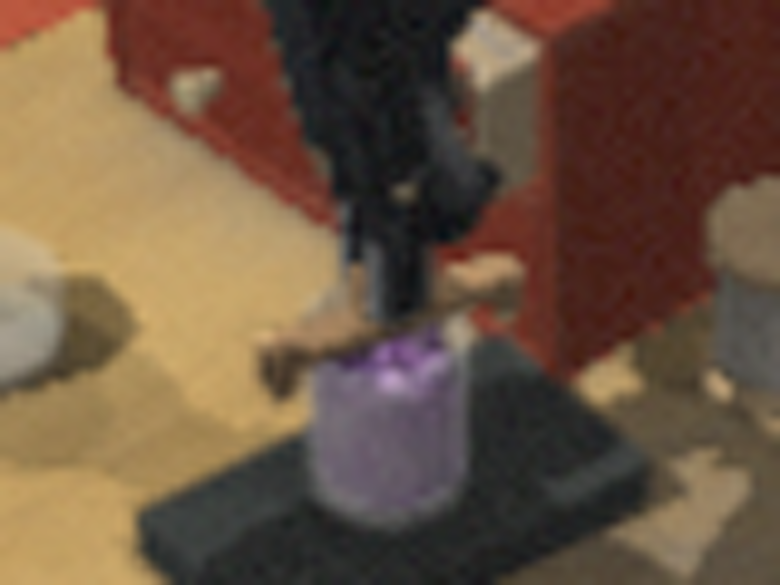

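Contact at +4.8 N. Releasing, then straight up.

Emit:
step_arm(moves=[[0, 0, -0.0005, 0, 0, 0, 0.006], [0, 0, 0, 0, 0, 0, 0.016], [0, 0, 0, 0, 0, 0, 0.022], [0, 0, 0, 0, 0, 0, 0.03], [0, 0, 0, 0, 0, 0, 0.04], [0, 0, 0, 0, 0, 0, 0.04], [0, 0, -0.01, 0, 0, 0, 0.04], [0, 0, -0.02, 0, 0, 0, 0.04]])

```text
time: 33.25
tool_pos: [0.6364, 0.191, 0.1329]
tool_rot: [0.001, 0.996, -0.085, -0.002]
contact_force: [0.6, -0.2, -0.2]
gripper_width: 0.468
```

Emit:
step_arm(moves=[[0, 0, -0.03, 0, 0, 0, 0.04], [0, 0, -0.04, 0, 0, 0, 0.05], [0, 0, -0.02, 0, 0, 0, 0.06], [0, 0, 0, 0, 0, 0, 0.06], [0, 0, 0, 0, 0, 0, 0.06]])

```text
time: 33.75
tool_pos: [0.6379, 0.1913, 0.225]
tool_rot: [-0.0, 0.996, -0.085, 0.001]
contact_force: [-0.4, 0.3, -1.2]
gripper_width: 0.704
```

```bash
python3 - <<'E'
from h import *
plan(.413,.290,.22)
p,d,P=snap("scene");crop("scene",p,243,155,80,"b7")
X=P.reshape(-1,3)
m=(np.hypot(X[:,0]-.638,X[:,1]-.1915)<.07)&(X[:,2]>.099)&(X[:,2]<.108);Y=X[m];print("strip",len(Y),cv2.minAreaRect((Y[:,:2]*1000).astype(np.float32)))
m=(np.hypot(X[:,0]-.638,X[:,1]-.1915)<.03)&(X[:,2]>.113)&(X[:,2]<.13);Y=X[m];print("block",len(Y),cv2.minAreaRect((Y[:,:2]*1000).astype(np.float32)),np.median(Y[:,2]))
m=(np.hypot(X[:,0]-.638,X[:,1]-.1915)<.07)&(X[:,2]>.095)&(X[:,2]<.112);Y=X[m];f=np.linalg.lstsq(np.c_[Y[:,:2],np.ones(len(Y))],Y[:,2],rcond=None)[0];print("slope",f)
E
```

```text
t 33.75 pos [0.6379 0.1913 0.225 ] yaw -99.8 zaxis [ 0.001  0.    -1.   ] q6 1.92 w 0.704 F [-0.4  0.3 -1.2]
tool delta [-0.2384 -0.0592  0.0048] len 0.246
strip 110 ((650.2327270507812, 195.48666381835938), (111.62245178222656, 62.29716491699219), 19.117450714111328)
block 37 ((638.3729248046875, 188.37339782714844), (16.596982955932617, 25.792842864990234), 77.63163757324219) 0.11930653675984404
slope [0.01156727 0.0614526  0.08331142]
```

View pics/b7.png

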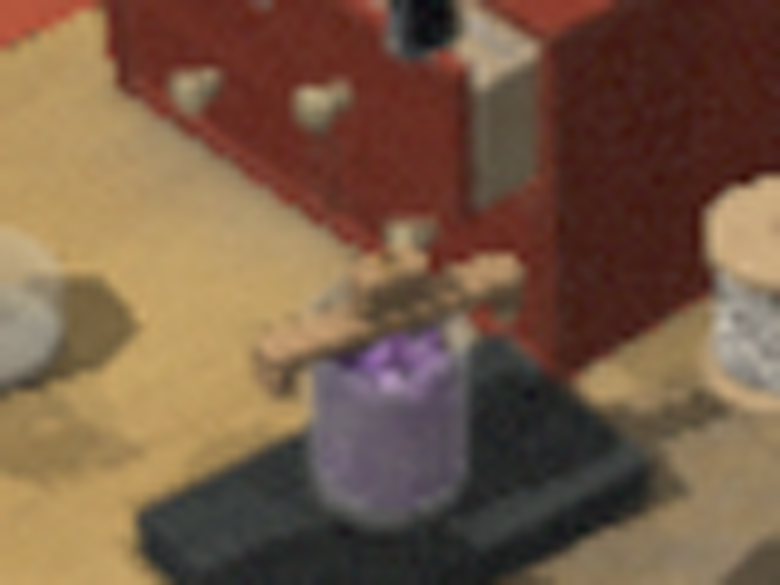

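The bar lies level on the rim, with the block at (0.638, 0.189) and its top at z 0.119 (0.120 expected). Now the brown dropper bottle.

Emit:
step_arm(moves=[[-0.025, -0.006, 0, 0, 0, 0, 0.06], [-0.04, -0.01, 0, 0, 0, 0, 0.06], [-0.045, -0.011, 0, 0, 0, 0, 0.06], [-0.045, -0.011, 0, 0, 0, 0, 0.06], [-0.045, -0.011, 0, 0, 0, 0, 0.06], [-0.0384, -0.0102, 0, 0, 0, 0, 0.06], [0, 0, 0.02, 0, 0, 0, 0.06], [0, 0, 0.03, 0, 0, 0, 0.06]])

```text
time: 34.6
tool_pos: [0.4121, 0.2908, 0.1741]
tool_rot: [-0.001, 0.996, -0.084, 0.001]
contact_force: [0.9, -0.5, 0.7]
gripper_width: 0.706
```

Emit:
step_arm(moves=[[0, 0, 0.025, 0, 0, 0, 0.06], [0, 0, 0, 0, 0, 0, 0.06], [0, 0, 0, 0, 0, 0, 0.06], [0, 0, 0, 0, 0, 0, 0.06]])

```text
time: 35.0
tool_pos: [0.4135, 0.2902, 0.1504]
tool_rot: [-0.0, 0.996, -0.085, 0.001]
contact_force: [0.4, -0.6, -0.5]
gripper_width: 0.705
```

```bash
python3 - <<'E'
from h import *
plan(.413,.290,.035)
p,d,P=snap("scene");crop("scene",p,170,175,90,"d1")
E
```

```text
t 35.0 pos [0.4135 0.2902 0.1504] yaw -99.8 zaxis [ 0.001  0.001 -1.   ] q6 2.21 w 0.705 F [ 0.4 -0.6 -0.5]
tool delta [-0.0006  0.0004  0.1154] len 0.115
```

View pics/d1.png

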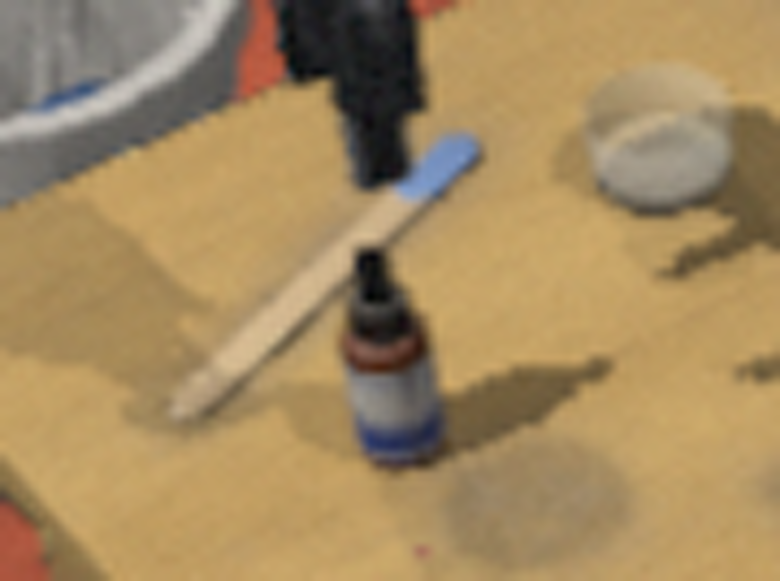

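The crop confirms the brown bottle with the black bulb at (390,370), directly under the gripper. Descending.

Emit:
step_arm(moves=[[-0.0005, 0, 0.02, 0, 0, 0, 0.06], [0, 0, 0.03, 0, 0, 0, 0.06], [0, 0, 0.03, 0, 0, 0, 0.06], [0, 0, 0.02, 0, 0, 0, 0.06], [0, 0, 0.012, 0, 0, 0, 0.06], [0, 0, 0, 0, 0, 0, 0.06], [0, 0, 0, 0, 0, 0, 0.06]])

```text
time: 35.75
tool_pos: [0.4134, 0.2905, 0.0387]
tool_rot: [-0.001, 0.996, -0.085, 0.001]
contact_force: [0.5, -0.6, 0.0]
gripper_width: 0.703
```

Emit:
step_arm(moves=[[0, 0, 0, 0, 0, 0, 0.05], [0, 0, 0, 0, 0, 0, 0.04], [0, 0, 0, 0, 0, 0, 0.025], [0, 0, 0, 0, 0, 0, 0.025], [0, 0, 0, 0, 0, 0, 0.025], [0, 0, 0, 0, 0, 0, 0.025], [0, 0, 0, 0, 0, 0, 0.025]])

```text
time: 36.45
tool_pos: [0.4134, 0.2903, 0.0388]
tool_rot: [-0.0, 0.996, -0.085, 0.001]
contact_force: [-0.8, -0.5, 6.9]
gripper_width: 0.352
```

Emit:
step_arm(moves=[[0, 0, -0.01, 0, 0, 0, 0.025], [0, 0, -0.03, 0, 0, 0, 0.025], [0, 0, -0.04, 0, 0, 0, 0.025], [0, 0, -0.04, 0, 0, 0, 0.025], [0, 0, -0.04, 0, 0, 0, 0.025], [0, 0, -0.02, 0, 0, 0, 0.025], [0, 0, 0, 0, 0, 0, 0.025], [0, 0, 0, 0, 0, 0, 0.025]])

```text
time: 37.25
tool_pos: [0.412, 0.2899, 0.2169]
tool_rot: [-0.0, 0.996, -0.085, -0.0]
contact_force: [0.0, -0.2, -0.5]
gripper_width: 0.352
```

```bash
python3 - <<'E'
from h import *
plan(.632,.027,.21)
p,d,P=snap("scene");crop("scene",p,170,150,110,"d2")
E
```

```text
t 37.25 pos [0.412  0.2899 0.2169] yaw -99.8 zaxis [-0.  0. -1.] q6 2.21 w 0.352 F [ 0.  -0.2 -0.5]
tool delta [0.2613 0.2219 0.0068] len 0.343
```

View pics/d2.png

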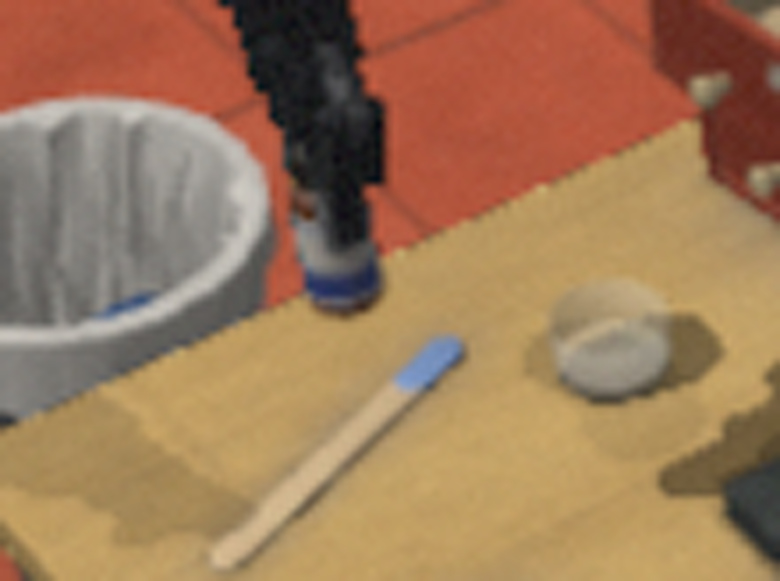

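The bottle is held upright. I'll carry it into the gap at (0.632, 0.027).

Emit:
step_arm(moves=[[0.018, 0.0155, 0, 0, 0, 0, 0.025], [0.03, 0.0255, 0, 0, 0, 0, 0.025], [0.033, 0.028, 0, 0, 0, 0, 0.025], [0.033, 0.028, 0, 0, 0, 0, 0.025], [0.033, 0.028, 0, 0, 0, 0, 0.025], [0.033, 0.028, 0, 0, 0, 0, 0.025], [0.033, 0.028, 0, 0, 0, 0, 0.025], [0.03, 0.0255, 0, 0, 0, 0, 0.025]])

```text
time: 38.1
tool_pos: [0.6165, 0.0436, 0.2139]
tool_rot: [0.0, 0.996, -0.085, -0.002]
contact_force: [0.8, 0.7, -1.3]
gripper_width: 0.349
```

Emit:
step_arm(moves=[[0.0183, 0.0154, 0, 0, 0, 0, 0.025], [0, 0, 0.02, 0, 0, 0, 0.025], [0, 0, 0.03, 0, 0, 0, 0.025], [0, 0, 0.03, 0, 0, 0, 0.025], [0, 0, 0.03, 0, 0, 0, 0.025], [0, 0, 0.02, 0, 0, 0, 0.025], [0, 0, 0, 0, 0, 0, 0.025], [0, 0, 0, 0, 0, 0, 0.025]])

```text
time: 38.9
tool_pos: [0.631, 0.0272, 0.0854]
tool_rot: [-0.0, 0.996, -0.085, -0.002]
contact_force: [1.1, 0.4, -0.2]
gripper_width: 0.358
```

Emit:
step_arm(moves=[[0, 0, 0, 0, 0, 0, 0.025], [0, 0, 0, 0, 0, 0, 0.025]])

```text
time: 39.1
tool_pos: [0.6334, 0.027, 0.0891]
tool_rot: [-0.0, 0.996, -0.085, 0.001]
contact_force: [0.2, 0.9, -0.8]
gripper_width: 0.349
```

```bash
python3 - <<'E'
from h import *
plan(.632,.027,.041)
p,d,P=snap("scene");crop("scene",p,285,190,120,"d3")
E
```

```text
t 39.1 pos [0.6334 0.027  0.0891] yaw -99.7 zaxis [ 0.003 -0.    -1.   ] q6 1.67 w 0.349 F [ 0.2  0.9 -0.8]
tool delta [-0.0015  0.0003  0.0481] len 0.048
```

View pics/d3.png

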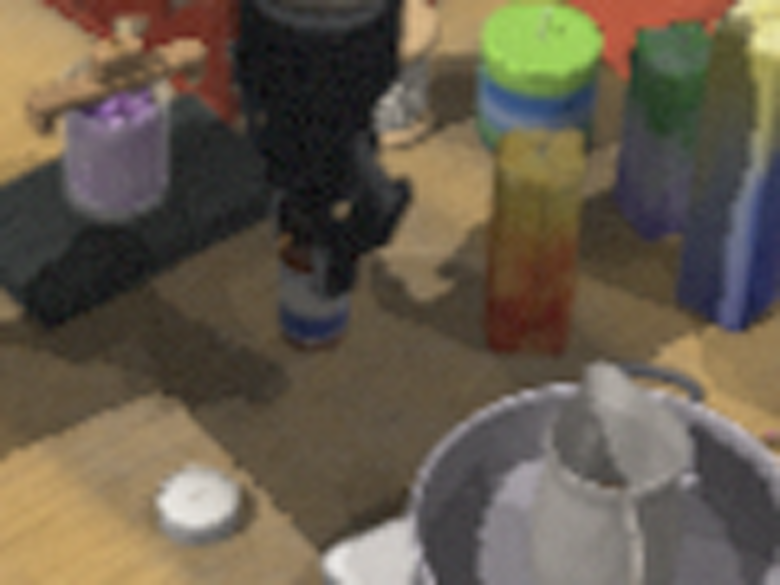

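Emit:
step_arm(moves=[[-0.001, 0, 0.015, 0, 0, 0, 0.025], [0, 0, 0.018, 0, 0, 0, 0.025], [0, 0, 0.012, 0, 0, 0, 0.025], [0, 0, 0.003, 0, 0, 0, 0.025], [0, 0, 0, 0, 0, 0, 0.025], [0, 0, 0, 0, 0, 0, 0.025], [0, 0, 0, 0, 0, 0, 0.025]])

```text
time: 39.85
tool_pos: [0.6309, 0.0273, 0.0384]
tool_rot: [-0.0, 0.996, -0.085, -0.0]
contact_force: [0.4, -0.2, 0.3]
gripper_width: 0.353
```

Emit:
step_arm(moves=[[0, 0, 0.001, 0, 0, 0, 0.025], [0, 0, 0.0005, 0, 0, 0, 0.025], [0, 0, 0, 0, 0, 0, 0.025], [0, 0, 0, 0, 0, 0, 0.025]])

```text
time: 40.25
tool_pos: [0.6313, 0.0272, 0.0384]
tool_rot: [0.0, 0.996, -0.085, -0.0]
contact_force: [-2.3, -1.4, 5.8]
gripper_width: 0.352
```

Contact at +5.8 N. Releasing and backing up.

Emit:
step_arm(moves=[[0, 0, -0.0005, 0, 0, 0, 0.025], [0, 0, 0, 0, 0, 0, 0.036], [0, 0, 0, 0, 0, 0, 0.045], [0, 0, 0, 0, 0, 0, 0.06], [0, 0, 0, 0, 0, 0, 0.06], [0, 0, 0, 0, 0, 0, 0.06], [0, 0, -0.01, 0, 0, 0, 0.06], [0, 0, -0.03, 0, 0, 0, 0.06]])

```text
time: 41.05
tool_pos: [0.6286, 0.0274, 0.0755]
tool_rot: [0.0, 0.996, -0.085, -0.004]
contact_force: [0.5, 0.3, -0.2]
gripper_width: 0.701
```

Emit:
step_arm(moves=[[0, 0, -0.045, 0, 0, 0, 0.06], [0, 0, -0.045, 0, 0, 0, 0.06], [0, 0, -0.04, 0, 0, 0, 0.06], [0, 0, -0.03, 0, 0, 0, 0.06], [-0.03, 0, 0, 0, 0, 0, 0.06], [-0.04, 0, 0, 0, 0, 0, 0.06], [-0.04, 0, 0, 0, 0, 0, 0.06], [-0.03, 0, 0, 0, 0, 0, 0.06]])

```text
time: 41.85
tool_pos: [0.4915, 0.0513, 0.239]
tool_rot: [-0.0, 0.996, -0.085, 0.0]
contact_force: [0.4, 0.3, 1.0]
gripper_width: 0.705
```

Emit:
step_arm(moves=[[0, 0, -0.02, 0, 0, 0, 0.06], [0, 0, 0, 0, 0, 0, 0.06], [0, 0, 0, 0, 0, 0, 0.06]])

```text
time: 42.15
tool_pos: [0.494, 0.0509, 0.2597]
tool_rot: [-0.0, 0.996, -0.085, 0.001]
contact_force: [0.0, -0.3, 0.5]
gripper_width: 0.704
```

```bash
python3 - <<'E'
from h import *
plan(.5,.03,.23)
for n in("scene","top"):
    p,d,P=snap(n);crop(n,p,*((285,195,190) if n=="scene" else (275,190,310)),"f"+n)
    X=P.reshape(-1,3)
    def fit(nm,c,r,z0,z1):
        m=(np.hypot(X[:,0]-c[0],X[:,1]-c[1])<r)&(X[:,2]>z0)&(X[:,2]<z1);Y=X[m]
        if len(Y)>5: print(n,nm,len(Y),*[np.round(q,4) for q in circ(Y[:,:2])],"z",Y[:,2].max().round(3))
    fit("drop",(.631,.027),.03,.01,.06);fit("dropcap",(.631,.027),.03,.064,.11);fit("jug",(.6235,-.187),.045,.13,.15);fit("jugtop",(.6235,-.187),.05,.13,.18);fit("glass",(.638,.1915),.05,.05,.085);fit("trivet",(.6248,-.186),.04,.065,.0745)
    for k in("mould_mid","low_glass_mid","candle_mid"):
        for r in cut_out(n,k)[:1]:
            Q=P[r["mask"]];Q=Q[~np.isnan(Q[:,0])];print(n,k,((np.percentile(Q,2,0)+np.percentile(Q,98,0))/2).round(3))
    m=(np.hypot(X[:,0]-.638,X[:,1]-.1915)<.03)&(X[:,2]>.113)&(X[:,2]<.13);Y=X[m];print("block",len(Y),cv2.minAreaRect((Y[:,:2]*1000).astype(np.float32)))
E
```

```text
t 42.15 pos [0.494  0.0509 0.2597] yaw -99.8 zaxis [ 0.003 -0.    -1.   ] q6 1.69 w 0.704 F [ 0.  -0.3  0.5]
tool delta [0.0093 0.0196 0.0297] len 0.037
scene drop 133 [0.6294 0.0259] 0.0144 z 0.06
scene dropcap 72 [0.6278 0.0246] 0.0083 z 0.103
scene jug 201 [ 0.6226 -0.1872] 0.0303 z 0.15
scene jugtop 316 [ 0.6227 -0.1866] 0.031 z 0.163
scene glass 139 [0.6369 0.1905] 0.0261 z 0.085
scene mould_mid [ 0.612 -0.392  0.03 ]
scene low_glass_mid [0.582 0.379 0.017]
scene candle_mid [ 0.749 -0.002  0.066]
block 13 ((642.7980346679688, 188.46885681152344), (16.3670711517334, 14.008749008178711), 75.71868896484375)
top jug 159 [ 0.6214 -0.1877] 0.0301 z 0.15
top jugtop 265 [ 0.6213 -0.1875] 0.0315 z 0.162
top mould_mid [ 0.613 -0.388  0.027]
top low_glass_mid [0.58  0.361 0.018]
top candle_mid [ 0.748 -0.     0.063]
block 0 ((0.0, 0.0), (0.0, 0.0), 0.0)
```

View pics/fscene.png

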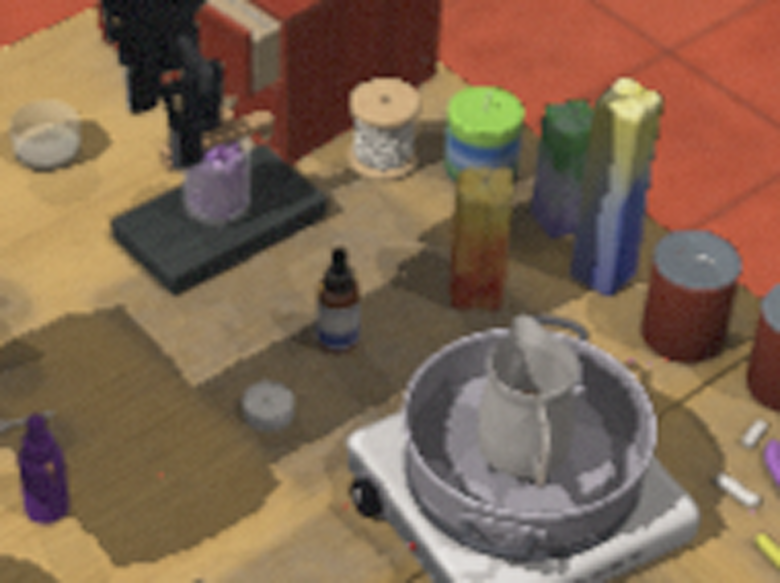

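View pics/ftop.png

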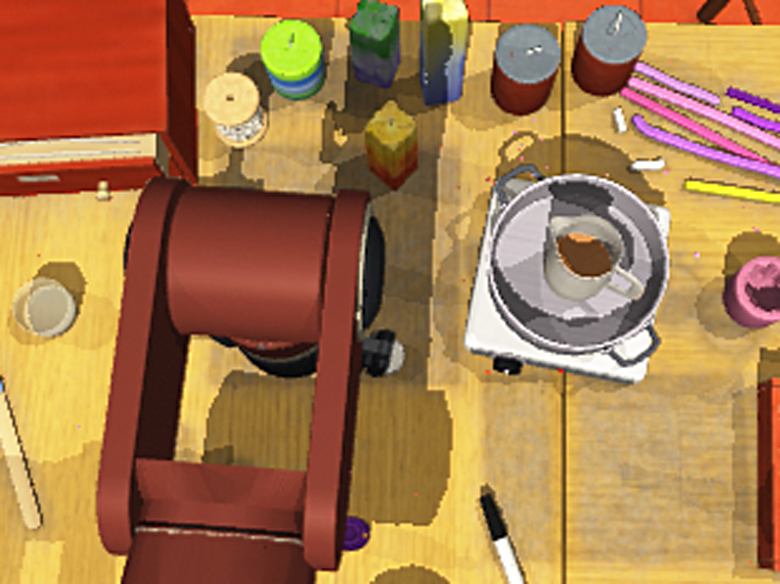

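The dropper stands in the gap at crop (338,305) and the bystanders are where they were. I'll move the arm aside for one clear view of the bar and glass.

Emit:
step_arm(moves=[[0, 0.03, 0, 0, 0, 0, 0.06], [0, 0.045, 0, 0, 0, 0, 0.06], [0, 0.045, 0, 0, 0, 0, 0.06], [0, 0.045, 0, 0, 0, 0, 0.06], [0, 0.045, 0, 0, 0, 0, 0.06], [0, 0.03, 0, 0, 0, 0, 0.06], [0, 0, 0, 0, 0, 0, 0.06], [0, 0, 0, 0, 0, 0, 0.06]])

```text
time: 43.35
tool_pos: [0.4525, -0.1859, 0.2581]
tool_rot: [-0.0, 0.996, -0.086, -0.0]
contact_force: [0.1, 0.6, -0.5]
gripper_width: 0.702
```

```bash
python3 - <<'E'
from h import *
p,d,P=snap("top");crop("top",p,225,180,120,"z")
X=P.reshape(-1,3);m=(np.hypot(X[:,0]-.638,X[:,1]-.1915)<.03)&(X[:,2]>.113)&(X[:,2]<.13);Y=X[m];print("block",len(Y),cv2.minAreaRect((Y[:,:2]*1000).astype(np.float32)))
p,d,P=snap("scene");crop("scene",p,255,165,110,"z2")
E
```

```text
block 64 ((639.161376953125, 192.15731811523438), (14.34401798248291, 25.676313400268555), 80.86077117919922)
```

View pics/z.png

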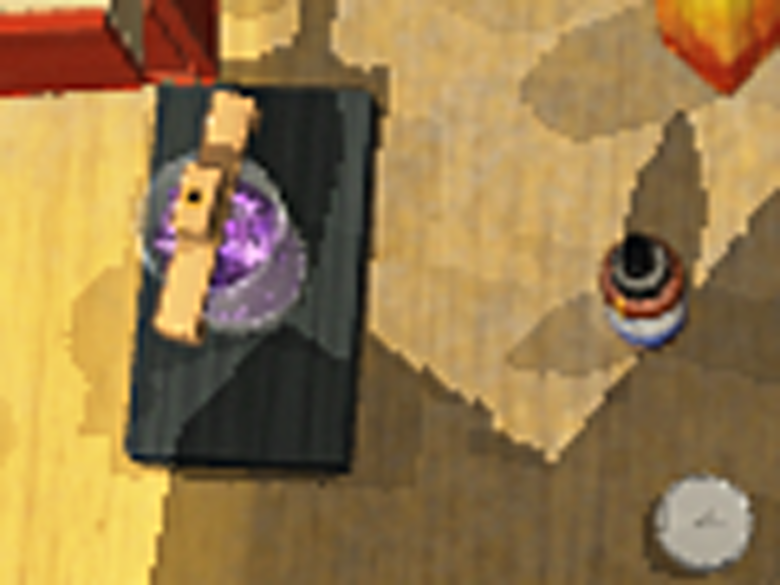

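View pics/z2.png

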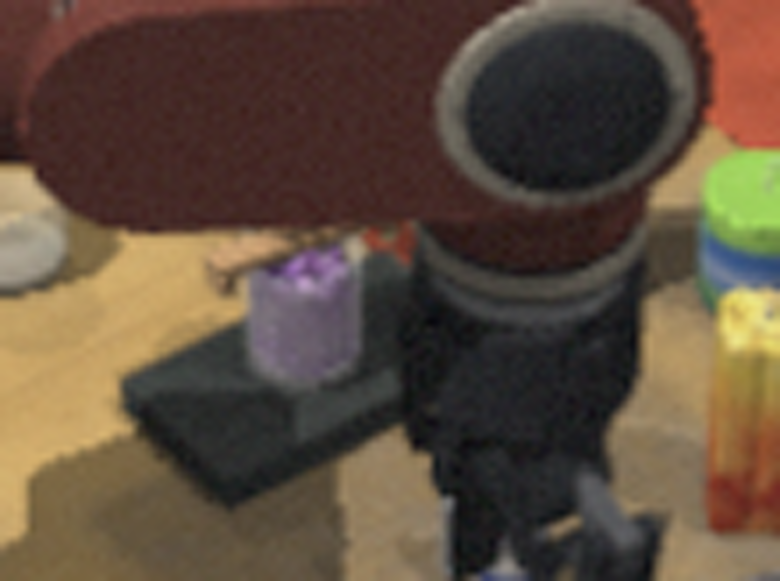

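The block is at (0.639, 0.192), over the glass at (0.638, 0.192), and the bar lies across the rim. The dropper stands upright at crop (645,290). Everything is in place, so I'll hand in.

```bash
python3 -c "
from plant import *
print(job_done(),state()['time'])"
```

```text
the job is handed in; nothing more can be done
the job is handed in; nothing more can be done
```

The bench is set up as asked, in the order asked, and I handed the job in with the clock at about 43.5 s of the 122 s allowed. The readings I took after each move showed at most about 7 N of contact.

| Item | Last check | Aim |
|---|---|---|
| Trivet | flat in the pan, centre (0.625, -0.186) before the jug went on | pan centre (0.625, -0.187) |
| Jug | upright on the trivet, axis (0.622, -0.187), about 3 mm off the trivet's centre | centred on the trivet |
| Glass of chips | (0.638, 0.192) | board centre (0.639, 0.191) |
| Wick bar | level on the rim, block at (0.639, 0.192), feet outside the rim | over the glass centre |
| Brown dropper bottle | upright at about (0.630, 0.026) | middle of the gap |

- **Look-alike:** I left the purple bottle where it stood.
- **Bystanders:** the mould, low glass and candle measured where they started. One side-view reading of the low glass differed by about 18 mm, but the arm stood partly in that view. The top view put the glass unmoved.
- **Not fully checked:** the arm covered part of the bar in the last side view. Its height and level come from an earlier view, just after I released it.

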